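Fit the watering spout to the pot that holds the herb

ROBOT

A 6-joint arm with a two-finger parallel gripper is mounted at the origin on the work surface. World frame = base frame: x ahead of the robot, y to its left, z up, the work surface at z = 0. Lengths are in m, angles in rad, forces in N, time in s.
With the tool pointing down it reaches from about 0.325 to 0.9 m from the base axis. Payload 6.1 kg.
Tool frame: the origin (TCP) lies between the finger pads; the fingertips stand 14 mm ahead of it and the grasp point (between the pads) lies 5 mm behind it; z points along the fingers, y is the direction in which the jaws open and shut (so a half turn about z gives the same grasp; the last joint's range is limited). The gripper opens to 85 mm and grips with 20 to 120 N. Pads are 22 mm wide; open, the fingers measure 114 mm over their backs; the gripper's body (76 mm by 85 mm) begins 54 mm behind the grasp point. The pads swing forward as they close: fully open they stand 13 mm farther back than shut.
Start: joints at [1.149, 0.22, 1.526, -0, 1.395, -0.126], TCP at [0.182, 0.598, 0.245] pointing down, gripper open.
Joint ranges: [-2.98, 2.98], [-0.91, 2.08], [0.09, 2.57], [-1.24, 4.39], [0.2, 2.65], [-2.68, 2.68]. Speed limits (rad/s): [2.57, 2.57, 3.01, 3.14, 3.14, 3.14].

INTERFACE

Orientations are given as a unit quaternion [w, x, y, z].
In Python, from workcell import get_obs, snapshot, hand_in gives the robot as it stands. The module is installed in compiled form; this text tells all that it offers.
- The arm moves only by the tool send_rows, never from a script. Its argument "plan" is a list of rows, each a list of 7 numbers: the opening, from 0 (shut) to 1 (fully open), then the shift along the world's x, y, z in mm, then the turn, a rotation vector about the world's x, y, z in degrees. A call has 1 to 10 rows; each row is the pose to reach, as a shift and turn from the pose commanded when the call began; what a row does not reach only later rows make up. A row lasts 1/10 s, in which the tool goes at most 50 mm and 8.59 degrees, less where a joint would pass 70% of its speed; a pose out of reach is approached as far as the arm can. A call with a gripper value outside its range is refused whole. The fingers move at their own pace and stop on an object; "grip_force" is the grip in N (left out, the last holds). Time passes only in rows, so rows that repeat a pose let the fingers close. It gives the time, the measured TCP pose, the force and the opening at its end, in the units of the state.
- get_obs(): the state, without advancing time (a new reading comes with each control period).
- snapshot(name): name is "side" or "top"; returns a dict with "pixels" (400x640x3 uint8, red, green, blue), "mtx" (3x3 intrinsics, pixels), "world_to_cam" (4x4, takes a point from world to camera coordinates). Camera axes: x right, y down, z forward; pixel columns grow to the right and rows downward; lengths in m; the calibration is good to about 2 mm. A picture is of the moment at which its call begins. There is no depth.
- hand_in(): hands the job in, once; it reports no verdict.
The state is a dict: "t": time; "qpos": joint angles; "joint_velocities": joint speeds; "effort": joint torques, N m; "eef_pos": TCP position; "tool_rot": TCP orientation; "contact_force": force on the tool from outside, world axes, zero at the start; "ft_torque": the same for the moment, N m; "opening": opening from 0.0 (shut) to 1.0 (fully open).
Only numpy, scipy, OpenCV 4.12 (cv2) and the standard library are available. Lean on these libraries where they do the work, as an engineer would, in place of code of your own. Each camera call takes 0.05 s, during which the arm holds its last target.

TASK

One of the two green pots holds a growing herb and the other only a candle glass. Take the watering spout from the top of the tool caddy and push its nose down through the slanted steel eyelet on the pot with the herb until the square collar sits flush on the eyelet, and leave it there. Never put it in the candle pot's eyelet, and leave the herb, the candle glass and everything else on the table undisturbed.

Things in the scene. Friction and masses are not known exactly. Their poses are not given: they have to be found in the camera images.
- spout: loose straight grey silicone spout, 178 mm, 60 g, lying level in the caddy's two rests, nose towards the robot, its z up. Origin: centre of the square collar's seating face. Along -x the nose, a 12 mm rod 80 mm long, last 12 mm tapered to 6 mm. Collar 32 x 32 mm, x = 0 to 8 mm. Along +x the shank to hold it by, a 12 mm rod, x = 8 to 98 mm. Rests touch it near x = -55 and +85 mm
- spout_tip (a point): the free end of the spout's nose, on its axis, 80 mm from the origin
- caddy: fixed black plastic tool caddy, 200 (x) x 110 (y) x 70 mm high, origin at the centre of its underside; pull-out tray in its -x face, more or less open. On its lid two notched rests (8 mm thick, 34 mm wide, at x = -55 and +85 mm) rise to 111 mm above the table and hold the spout's axis 103 mm above the table, 33 mm above the lid
- pot_left: fixed green ceramic pot on the robot's left (+y), 120 mm across the rim, 100 mm high, soil 70 mm above the table; origin at the centre of its underside; a steel eyelet stands on a bracket outside its rim at its +x side (away from the robot, give or take its yaw). Holds either the herb or the candle glass; otherwise the same as the right pot
- pot_right: fixed green ceramic pot on the robot's right (-y), 120 mm across the rim, 100 mm high, soil 70 mm above the table; origin at the centre of its underside; a steel eyelet stands on a bracket outside its rim at its +x side (away from the robot, give or take its yaw). Holds either the herb or the candle glass; otherwise the same as the left pot
- eyelet_left: slanted steel tube (eyelet) of the left pot: bore 16 mm, outside 25 mm, 24 mm long; origin at the middle of the bore, 78 mm from the pot's axis, 131 mm above the table; x axis = bore axis, pointing out of the pot and up, 35 deg above horizontal; y level; entry face at x = +12 mm
- eyelet_right: slanted steel tube (eyelet) of the right pot: bore 16 mm, outside 25 mm, 24 mm long; origin at the middle of the bore, 78 mm from the pot's axis, 131 mm above the table; x axis = bore axis, pointing out of the pot and up, 35 deg above horizontal; y level; entry face at x = +12 mm
- herb: leafy green herb on a stem, loose, standing on the soil of one of the pots; about 65 mm across the leaves, reaching to 185 mm above the table; origin at the centre of its foot
- votive: clear glass candle holder, 54 mm across, 62 mm high, loose, standing on the soil of the other pot; origin at the centre of its underside
- rake: small steel hand rake with a wooden handle, 230 mm long, 65 mm wide, 24 mm high, lying on the table; origin near its middle, on the table
- mister: amber bottle with a black cap, 64 mm across, 170 mm high; origin at the centre of its underside
- seed_tin: round metal tin, 70 mm across, 60 mm high; origin at the centre of its underside
- twine: spool of twine, 60 mm across, 55 mm high; origin at the centre of its underside
- saucer: terracotta saucer, 120 mm across, 18 mm high; origin at the centre of its underside
- mug: white mug, 76 mm across, 90 mm high; origin at the centre of its underside
Not all that is in view belongs to the job. Leave any pink or yellow look-alike of the pot_left alone.

How it is judged:
By the outcome, as a careful person would: the job done as asked, in the order asked, and still so for the second after the job is handed in, with the robot touching nothing.
It also fails if it takes over 48 s, if anything falls off the work surface, if the arm or the gripper's body presses on something with over 40 N, if the wrist force passes 120 N, or if a joint passes its speed limit or range.

## Working session

There is one attempt and no reset: what is moved stays moved. The work goes in short steps, Python scripts to look and compute and a tool call to move; the robot and the scene stay as the last step left them, time stands still between calls to the robot, and variables do not carry over. Pictures are saved under pics/ and viewed, and the job is handed in when it is done.

Besides the shell and the picture viewer there is one more tool, called in YAML: its name, and indented under it one key for each argument. send_rows: Moves the arm, as the interface text tells. Its arguments: {"type":"object","properties":{"plan":{"type":"array","items":{"type":"array","items":{"type":"number"}}},"grip_force":{"type":"number"}},"required":["plan"]}

```bash
mkdir -p pics; ls
python3 - <<'E'
from workcell import *
import cv2,numpy as np
o=get_obs();print(o)
for n in("side","top"):
    s=snapshot(n);cv2.imwrite(f"pics/{n}0.png",s["pixels"][:,:,::-1]);np.savez(f"{n}0.npz",**s);print(n,s["mtx"].tolist(),np.round(s["world_to_cam"],4).tolist())
E
```

```text
pics
{'t': 0.0, 'qpos': array([ 1.14886738e+00,  2.21256855e-01,  1.52762034e+00,  4.21897895e-07,
        1.39473172e+00, -1.26136952e-01]), 'joint_velocities': array([ 9.85423853e-05, -2.60786328e-03, -2.33065442e-04,  1.19803036e-03,
        1.73151872e-03, -5.77874521e-04]), 'effort': array([-1.36912407e-03, -4.96884406e+01, -3.89399493e+01, -3.31128967e-04,
        1.09418028e-02, -2.92322079e-05]), 'eef_pos': array([0.18196643, 0.59730328, 0.24417532]), 'tool_rot': array([-2.73016803e-04,  1.47357388e-01,  9.89082799e-01, -9.70460275e-04]), 'contact_force': array([ 0.32309409, -0.49985133,  0.02413034]), 'ft_torque': array([ 0.0866142 , -0.02995797,  0.04080815]), 'opening': 0.9967502299667976}
side [[406.7785878776129, 0.0, 317.2536126903779], [0.0, 406.7785878776129, 202.3416150828658], [0.0, 0.0, 1.0]] [[0.762, -0.6473, -0.0159, -0.3928], [-0.492, -0.563, -0.6641, 0.3123], [0.4209, 0.5138, -0.7475, 1.2046], [0.0, 0.0, 0.0, 1.0]]
top [[484.9671272837055, 0.0, 321.784897227258], [0.0, 484.9671272837055, 206.37447441078572], [0.0, 0.0, 1.0]] [[0.0209, -0.9998, -0.0016, -0.0115], [-0.9911, -0.0205, -0.1318, 0.5394], [0.1317, 0.0043, -0.9913, 1.6306], [0.0, 0.0, 0.0, 1.0]]
```

View pics/side0.png

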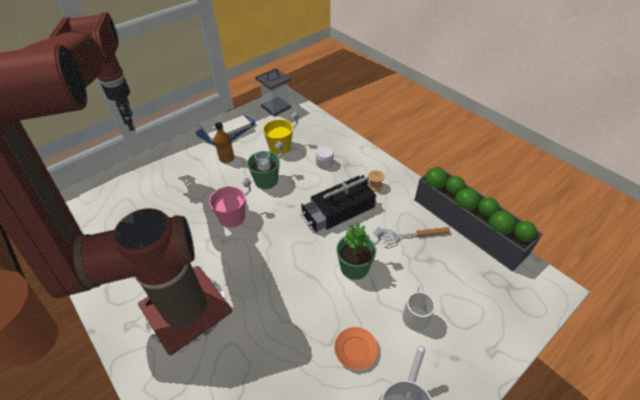

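View pics/top0.png

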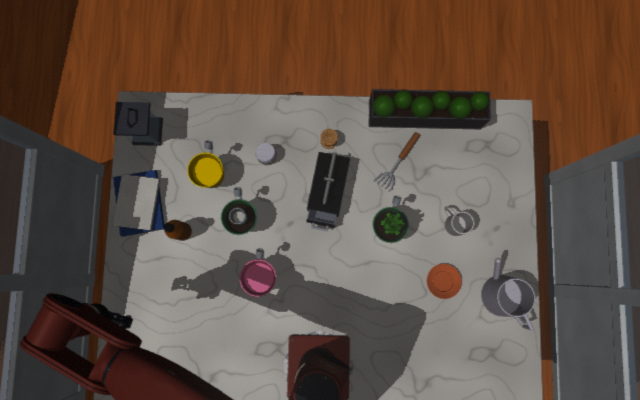

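The side view shows the green herb pot at about (356,255), the green candle pot at (264,170), pink and yellow pots at (229,207) and (278,137), and the caddy with the spout at (340,200). In the top view they are herb pot (391,224), candle pot (238,216), pink (258,278), yellow (206,170) and spout around (329,178). The spout could be confused with the rake at (400,160) and the pan handle at (498,268). By the description, I choose the grey rod on the caddy and the right-hand (-y) herb pot with the eyelet at about (397,201). Next I'll check both in a close crop.

Run:
```python
import cv2,numpy as np
a=cv2.imread("pics/top0.png");b=cv2.imread("pics/side0.png")
r=lambda i,x,y,w,h,k:cv2.resize(i[y:y+h,x:x+w],None,fx=k,fy=k,interpolation=cv2.INTER_CUBIC)
A=r(a,300,130,130,120,6)[:590]; cv2.imwrite("pics/c_top.png",r(a,296,140,130,96,6))
cv2.imwrite("pics/c_side.png",r(b,296,165,130,96,6))
```

```text
(no output)
```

View pics/c_top.png

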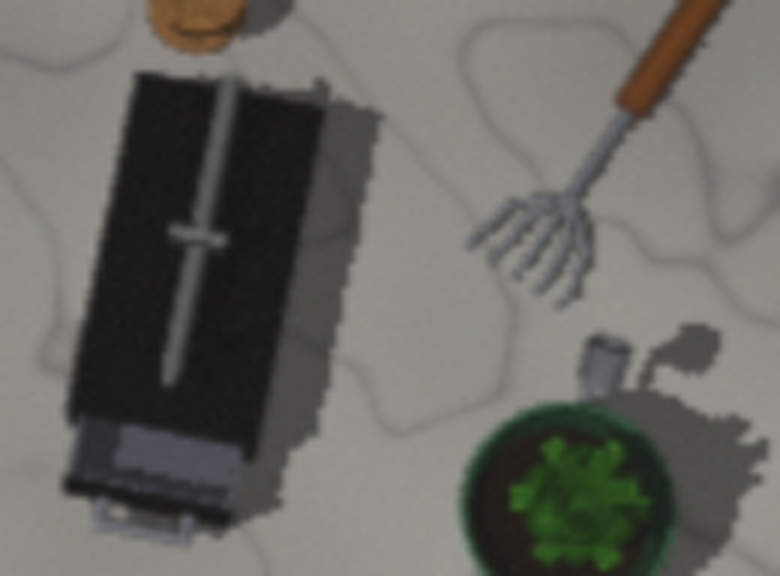

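View pics/c_side.png

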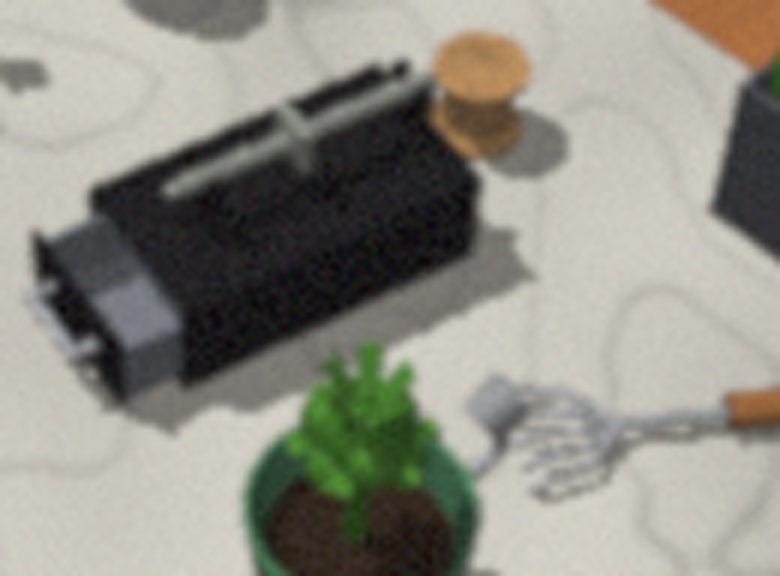

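The crops confirm the grey rod with the square collar: collar near top (329,179), nose end near (324,203), pointing to the robot. The herb pot's eyelet is at top (397,201) and side (378,231). Now I'll measure.

```bash
cat > h.py <<'E'
import cv2,numpy as np
def ray(s,uv):
    M=s["world_to_cam"];R=M[:3,:3];t=M[:3,3]
    d=R.T@np.linalg.solve(s["mtx"],[uv[0],uv[1],1]);return -R.T@t,d/np.linalg.norm(d)
def onz(s,uv,z):
    c,d=ray(s,uv);return c+d*(z-c[2])/d[2]
def proj(s,P):
    M=s["world_to_cam"];p=s["mtx"]@(M[:3,:3]@np.asarray(P,float)+M[:3,3]);return p[:2]/p[2]
def tri(a,ua,b,ub):
    ca,da=ray(a,ua);cb,db=ray(b,ub)
    k=np.linalg.lstsq(np.c_[da,-db],cb-ca,rcond=None)[0];p=ca+da*k[0];q=cb+db*k[1];return (p+q)/2,np.linalg.norm(p-q)
def load(n):return dict(np.load(n))
E
python3 - <<'E'
from h import *
T=load("top0.npz");S=load("side0.npz")
for nm,s,box in(("top",T,(310,150,345,210)),("side",S,(318,172,372,200))):
    im=s["pixels"].astype(float);g=im.max(2)
    x0,y0,x1,y1=box;m=np.zeros(g.shape,np.uint8);m[y0:y1,x0:x1]=((g>70))[y0:y1,x0:x1]
    n,l,st,c=cv2.connectedComponentsWithStats(m)
    print(nm,[(st[i].tolist(),c[i].round(1).tolist()) for i in range(1,n) if st[i][4]>15])
# rim of herb pot / candle pot, top view
hsv=cv2.cvtColor(T["pixels"],cv2.COLOR_RGB2HSV)
for nm,(x0,y0,x1,y1) in(("R",(365,200,420,250)),("L",(212,192,265,245))):
    m=np.zeros(hsv.shape[:2],np.uint8);m[y0:y1,x0:x1]=cv2.inRange(hsv,(50,70,20),(90,255,255))[y0:y1,x0:x1]
    cs=np.vstack([c for c in cv2.findContours(m,0,1)[0] if len(c)>10]);h=cv2.convexHull(cs)
    e=cv2.fitEllipse(h);print(nm,e,onz(T,e[0],0.1).round(4))
# eyelet crops
for nm,s,(x,y,w,hh) in(("t",T,(385,188,26,24)),("s",S,(365,220,34,30))):
    im=s["pixels"][y:y+hh,x:x+w];cv2.imwrite(f"pics/ey_{nm}.png",cv2.resize(im[:,:,::-1],None,fx=20,fy=20,interpolation=cv2.INTER_NEAREST))
im=T["pixels"][148:212,308:348];cv2.imwrite("pics/sp_t.png",cv2.resize(im[:,:,::-1],None,fx=9,fy=9,interpolation=cv2.INTER_NEAREST))
E
```

```text
top [([310, 150, 35, 43, 392], [321.7, 161.9]), ([323, 181, 7, 23, 59], [325.7, 192.0]), ([341, 191, 4, 19, 42], [343.2, 202.4])]
side [([318, 172, 54, 26, 867], [340.6, 180.8])]
R ((392.0963134765625, 222.34024047851562), (27.3977108001709, 36.41176223754883), 137.83016967773438) [ 0.4828 -0.2327  0.1   ]
L ((238.8179473876953, 216.43597412109375), (34.36870574951172, 35.07379913330078), 54.2114143371582) [0.4919 0.272  0.1   ]
```

View pics/ey_t.png

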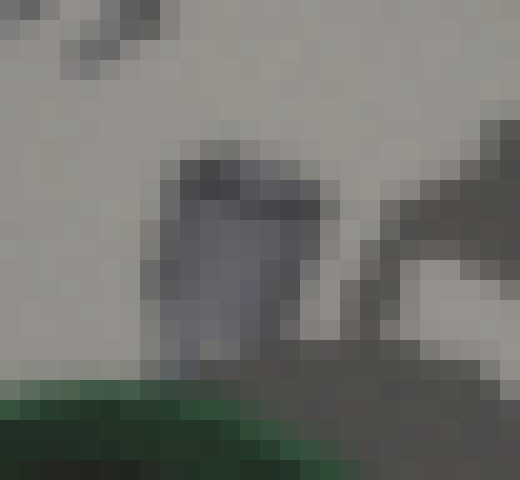

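View pics/ey_s.png

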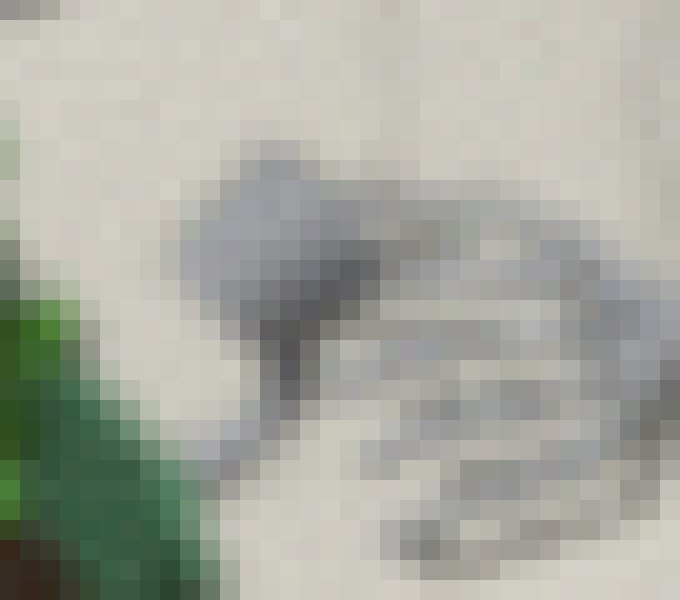

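View pics/sp_t.png

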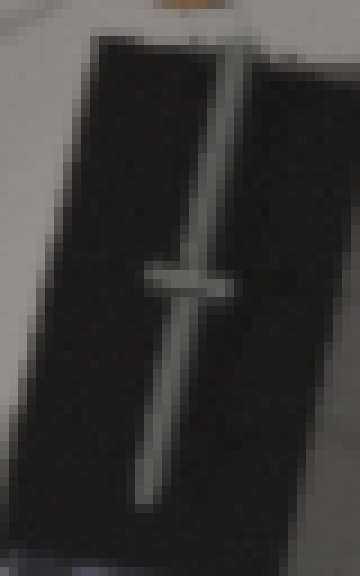

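Run:
```python
from h import *
T=load("top0.npz");S=load("side0.npz")
# rim right pot: outer edge = green-dominant pixels
for nm,s,(x0,y0,x1,y1) in(("R",T,(365,203,415,250)),("L",T,(212,196,262,245)),("Rs",S,(330,225,385,285))):
    p=s["pixels"].astype(int);d=p[:,:,1]-p[:,:,0]
    m=np.zeros(d.shape,np.uint8);m[y0:y1,x0:x1]=(d>7)[y0:y1,x0:x1]
    n,l,st,c=cv2.connectedComponentsWithStats(m);i=1+st[1:,4].argmax();m=(l==i).astype(np.uint8)
    h=cv2.convexHull(np.vstack(cv2.findContours(m,0,1)[0]))
    e=cv2.fitEllipse(h);print(nm,st[i],np.round(e[0],2),np.round(e[1],1),onz(s,e[0],0.1).round(4))
# eyelet: dist of gray from surroundings
et=(385+12.0-.5,188+12.6-.5);es=(365+13.7-.5,220+11.9-.5)
P,g=tri(T,et,S,es);print("eyelet tri",P.round(4),g, onz(T,et,.131).round(4),onz(S,es,.131).round(4))
ef=(385+12.6-.5,188+9.6-.5);print("entry",onz(T,ef,.1379).round(4))
# spout axis in top: row-wise center of gray over black
p=T["pixels"].astype(float).mean(2);W=[];pts=[]
for r in list(range(154,176))+list(range(183,203)):
    c0=int(331.5-(r-160)*.25);c=np.arange(c0-6,c0+7);v=np.clip(p[r,c]-35,0,None);v[v<8]=0
    k=v.argmax();sl=slice(max(0,k-3),k+4)
    pts.append((np.sum(c[sl]*v[sl])/v[sl].sum(),r))
pts=np.array(pts);f=np.polyfit(pts[:,1],pts[:,0],1);res=pts[:,0]-np.polyval(f,pts[:,1]);print("line",f,res.round(1))
for nm,r in(("tail",152.5),("collar",179),("tip",203.8)):
    print(nm,onz(T,(np.polyval(f,r),r),.103).round(4))
col=[p[r,318:340].round().astype(int).tolist() for r in range(174,184)];print(*col,sep="\n")
for r in (199,200,201,202,203,204,205,206): print(r,p[r,320:330].round().astype(int).tolist())
```

```text
R [372 207  37  36 683] [390.11 224.52] [36.1 36.7] [ 0.4755 -0.2262  0.1   ]
L [220 199  37  36 358] [238.45 216.63] [36.1 37. ] [0.4912 0.2732 0.1   ]
Rs [ 336  225   40   55 1132] [355.47 250.96] [38.7 55.8] [ 0.4704 -0.2311  0.1   ]
eyelet tri [ 0.5514 -0.2416  0.1363] 0.0003742734497140514 [ 0.5524 -0.2425  0.131 ] [ 0.5545 -0.239   0.131 ]
entry [ 0.5612 -0.2434  0.1379]
line [-2.15335029e-01  3.67137687e+02] [ 3.4 -0.3 -0.3 -0.2 -0.3 -0.3 -0.3 -0.2 -0.1 -0.3 -0.3 -0.3 -0.1 -0.1
 -0.3 -0.2 -0.2 -0.1 -0.  -0.2 -0.2 -0.2 -0.  -0.1  0.   0.1  0.1 -0.1
 -0.1  0.   0.1 -0.  -0.  -0.   0.1  0.2 -0.   0.  -0.   0.1  0.3  0.2]
tail [ 0.7132 -0.0386  0.103 ]
collar [ 0.6227 -0.0213  0.103 ]
tip [ 0.5392 -0.0052  0.103 ]
[25, 27, 27, 28, 27, 25, 26, 26, 26, 32, 60, 83, 81, 57, 33, 25, 23, 25, 23, 26, 24, 26]
[24, 27, 26, 28, 26, 27, 27, 27, 28, 32, 73, 88, 80, 51, 32, 26, 22, 24, 23, 25, 27, 26]
[27, 27, 26, 26, 27, 26, 30, 36, 31, 36, 71, 86, 75, 46, 28, 24, 24, 24, 24, 25, 28, 25]
[24, 26, 24, 25, 28, 29, 53, 64, 57, 55, 68, 84, 73, 44, 28, 23, 24, 22, 25, 26, 26, 24]
[26, 26, 27, 25, 
[... 176 characters left out ...]
, 26, 28, 39, 45, 51, 59, 66, 67, 69, 85, 94, 66, 35, 25, 24, 23, 23, 23]
[25, 28, 26, 28, 26, 26, 27, 30, 41, 71, 86, 77, 57, 50, 49, 38, 27, 25, 22, 25, 26, 27]
[26, 26, 28, 27, 26, 25, 29, 27, 41, 77, 89, 74, 46, 34, 35, 30, 23, 25, 25, 25, 26, 26]
[26, 27, 28, 26, 25, 25, 28, 29, 51, 81, 87, 68, 40, 27, 26, 25, 23, 23, 26, 27, 26, 27]
199 [26, 27, 32, 74, 91, 81, 53, 30, 25, 22]
200 [24, 26, 34, 74, 90, 77, 49, 28, 23, 24]
201 [25, 27, 36, 77, 90, 74, 44, 28, 26, 25]
202 [26, 28, 36, 80, 87, 60, 35, 26, 25, 25]
203 [25, 27, 34, 77, 76, 47, 30, 27, 25, 25]
204 [27, 28, 31, 44, 44, 32, 27, 28, 29, 26]
205 [26, 27, 28, 29, 30, 27, 27, 28, 27, 26]
206 [28, 27, 28, 27, 27, 25, 26, 27, 26, 27]
```

send_rows:
  plan:
    - [1,243,-314,30,0,0,2.6]
    - [1,243,-314,30,0,0,2.6]
    - [1,243,-314,30,0,0,2.6]
    - [1,243,-314,30,0,0,2.6]
    - [1,243,-314,30,0,0,2.6]
    - [1,243,-314,30,0,0,2.6]
    - [1,243,-314,30,0,0,2.6]
    - [1,243,-314,30,0,0,2.6]
    - [1,486,-629,-5,0,0,5.2]
    - [1,486,-629,-5,0,0,5.2]

```text
t: 1.1
eef_pos: [0.4869, 0.2032, 0.2666]
tool_rot: [0.0, 0.102, 0.995, 0.0]
contact_force: [0.9, 0.4, -0.2]
opening: 0.994
```

send_rows:
  plan:
    - [1,0,0,0,0,0,0]

```text
t: 1.2
eef_pos: [0.4885, 0.2, 0.2654]
tool_rot: [-0.0, 0.106, 0.994, -0.001]
contact_force: [-0.8, 1.0, 0.1]
opening: 1.001
```

Run:
```python
from h import *
T=load("top0.npz")
p=T["pixels"].astype(float).mean(2);pts=[]
for r in list(range(157,175))+list(range(184,202)):
    c0=int(round(331.5-(r-160)*.23));c=np.arange(c0-4,c0+5);v=np.clip(p[r,c]-32,0,None)
    pts.append((np.sum(c*v)/v.sum(),r))
pts=np.array(pts);f=np.polyfit(pts[:,1],pts[:,0],1);print(f,(pts[:,0]-np.polyval(f,pts[:,1])).std())
a=onz(T,(np.polyval(f,157),157),.103);b=onz(T,(np.polyval(f,203.7),203.7),.103);d=(a-b)/np.linalg.norm(a-b)
print(b,np.degrees(np.arctan2(d[1],d[0])),"origin",b+.08*d,"grasp52",b+.132*d)
from workcell import *
o=get_obs();print(o["t"],o["eef_pos"],o["tool_rot"])
```

```text
[-2.06726367e-01  3.65536399e+02] 0.051972960010923344
[ 0.53956103 -0.00580195  0.103     ] -10.401934657313129 origin [ 0.61824626 -0.02024614  0.103     ] grasp52 [ 0.66939166 -0.02963486  0.103     ]
1.2 [0.48845336 0.20001656 0.26540681] [-1.36148937e-04  1.05581085e-01  9.94409954e-01 -1.20838349e-03]
```

send_rows:
  plan:
    - [1,181,-230,-45,0,0,1.7]
    - [1,181,-230,-45,0,0,1.7]
    - [1,181,-230,-45,0,0,1.7]
    - [1,181,-230,-45,0,0,1.7]
    - [1,181,-230,-45,0,0,1.7]
    - [1,181,-230,-45,0,0,1.7]
    - [1,181,-230,-105,0,0,1.7]
    - [1,181,-230,-105,0,0,1.7]
    - [1,181,-230,-105,0,0,1.7]
    - [1,181,-230,-105,0,0,1.7]

```text
t: 2.2
eef_pos: [0.6671, -0.0238, 0.1628]
tool_rot: [0.0, 0.087, 0.996, 0.0]
contact_force: [0.2, 0.1, 0.9]
opening: 0.997
```

Run:
```python
from h import *
from workcell import *
for n in("top","side"):
    s=snapshot(n);np.savez(n+"1.npz",**s);c=proj(s,get_obs()["eef_pos"]).astype(int);print(c)
    im=s["pixels"][c[1]-40:c[1]+45,c[0]-60:c[0]+60,::-1];cv2.imwrite(f"pics/{n}1.png",cv2.resize(im,None,fx=6,fy=6,interpolation=cv2.INTER_CUBIC))
o=get_obs();print(o["t"],o["eef_pos"],o["tool_rot"])
```

```text
[329 161]
[356 168]
2.3 [ 0.66817628 -0.02409982  0.16442281] [ 1.93057542e-03  8.68665017e-02  9.96218085e-01 -1.06918262e-04]
```

View pics/top1.png

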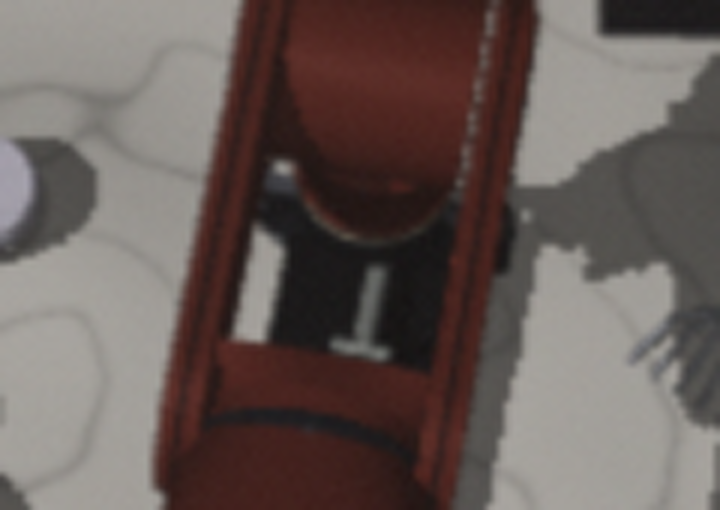

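View pics/side1.png

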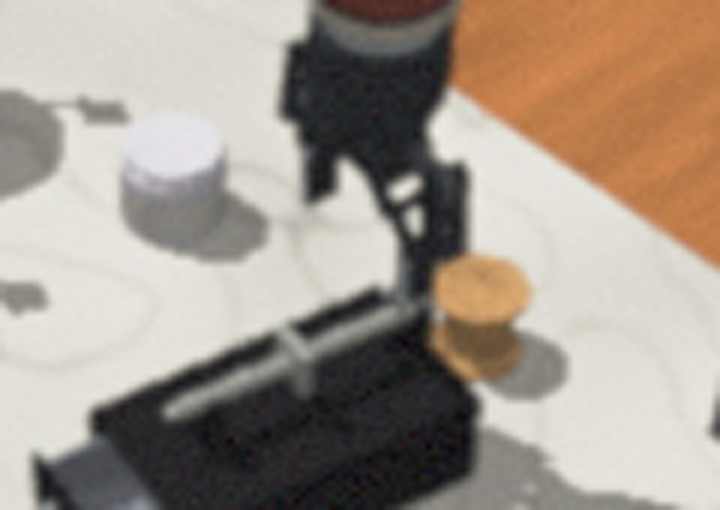

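send_rows:
  plan:
    - [1,0,0,0,0,0,0]
    - [1,0,0,-30,0,0,0]
    - [1,0,0,-30,0,0,0]
    - [1,0,0,-30,0,0,0]

```text
t: 2.7
eef_pos: [0.6666, -0.0247, 0.1318]
tool_rot: [-0.0, 0.087, 0.996, 0.0]
contact_force: [0.5, -1.0, -0.7]
opening: 1.003
```

Run:
```python
from workcell import *
o=get_obs();print(o["t"],o["eef_pos"],o["tool_rot"],o["qpos"])
```

```text
2.7 [ 0.66663321 -0.02470577  0.13184372] [-4.89544679e-04  8.74003746e-02  9.96173145e-01  2.74636930e-05] [-1.55137448e-01  4.14556146e-01  1.50435527e+00 -1.20795507e-05
  1.22366180e+00 -1.55090558e+00]
```

send_rows:
  plan:
    - [1,2.5,-5,0,0,0,0]
    - [1,2.5,-5,-34,0,0,0]
    - [1,2.5,-5,-34,0,0,0]
    - [1,2.5,-5,-34,0,0,0]
  grip_force: 40

```text
t: 3.1
eef_pos: [0.6693, -0.0302, 0.0978]
tool_rot: [-0.001, 0.088, 0.996, 0.0]
contact_force: [-0.2, -0.1, 0.1]
opening: 0.995
```

Run:
```python
from h import *
from workcell import *
for n in("side",):
    s=snapshot(n);np.savez(n+"1.npz",**s);c=proj(s,get_obs()["eef_pos"]).astype(int);print(c)
    im=s["pixels"][c[1]-40:c[1]+45,c[0]-60:c[0]+60,::-1];cv2.imwrite(f"pics/{n}2.png",cv2.resize(im,None,fx=6,fy=6,interpolation=cv2.INTER_CUBIC))
o=get_obs();print(o["t"],o["eef_pos"],o["tool_rot"],o["contact_force"])
```

```text
[356 183]
3.15 [ 0.67009794 -0.03024564  0.09882032] [ 4.43576378e-04  8.76220753e-02  9.96153690e-01 -3.51638218e-05] [ 0.48434053 -0.13241569  0.18182343]
```

View pics/side2.png

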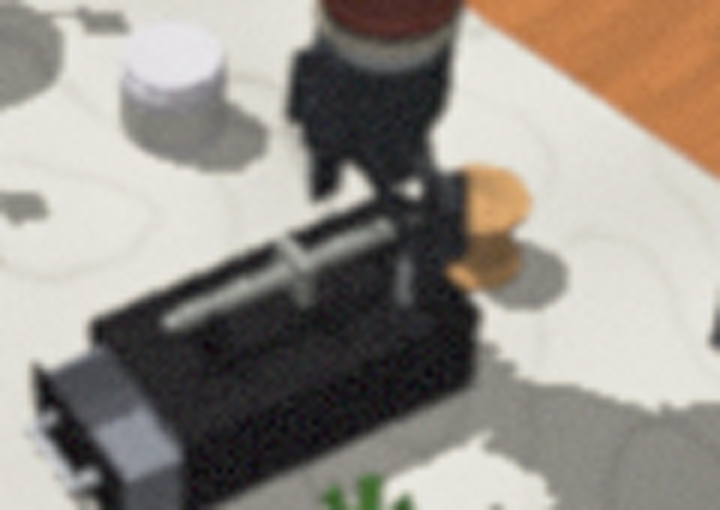

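The open fingers straddle the shank behind the collar (collar at crop (295,260), near finger tip at (405,290)). Closing.

send_rows:
  plan:
    - [0,0,0,0,0,0,0]
    - [0,0,0,0,0,0,0]
    - [0,0,0,0,0,0,0]
    - [0,0,0,0,0,0,0]
    - [0,0,0,0,0,0,0]
    - [0,0,0,0,0,0,0]
    - [0,0,0,0,0,0,0]
    - [0,0,0,0,0,0,0]
  grip_force: 40

```text
t: 3.95
eef_pos: [0.6696, -0.03, 0.0977]
tool_rot: [0.0, 0.088, 0.996, 0.0]
contact_force: [-0.2, 0.5, 2.3]
opening: 0.125
```

send_rows:
  plan:
    - [0,0,0,15,0,0,0]
    - [0,0,0,50,0,0,0]
    - [0,0,0,90,0,0,0]
    - [0,0,0,120,0,0,0]
    - [0,0,0,120,0,0,0]
    - [0,0,0,120,0,0,0]

```text
t: 4.55
eef_pos: [0.6701, -0.0302, 0.2193]
tool_rot: [0.001, 0.088, 0.996, -0.0]
contact_force: [-0.3, -0.3, -1.9]
opening: 0.119
```

Run:
```python
from h import *
from workcell import *
for n in("side",):
    s=snapshot(n);np.savez(n+"1.npz",**s);c=proj(s,get_obs()["eef_pos"]).astype(int);print(c)
    im=s["pixels"][c[1]-40:c[1]+45,c[0]-60:c[0]+60,::-1];cv2.imwrite(f"pics/{n}3.png",cv2.resize(im,None,fx=6,fy=6,interpolation=cv2.INTER_CUBIC))
o=get_obs();print(o["t"],o["eef_pos"],o["tool_rot"],o["contact_force"])
```

```text
[358 157]
4.6 [ 0.6691438  -0.02998455  0.21728799] [-2.71716086e-04  8.75744956e-02  9.96157936e-01  1.03520156e-06] [-0.83764791 -0.30356621 -0.62443688]
```

View pics/side3.png

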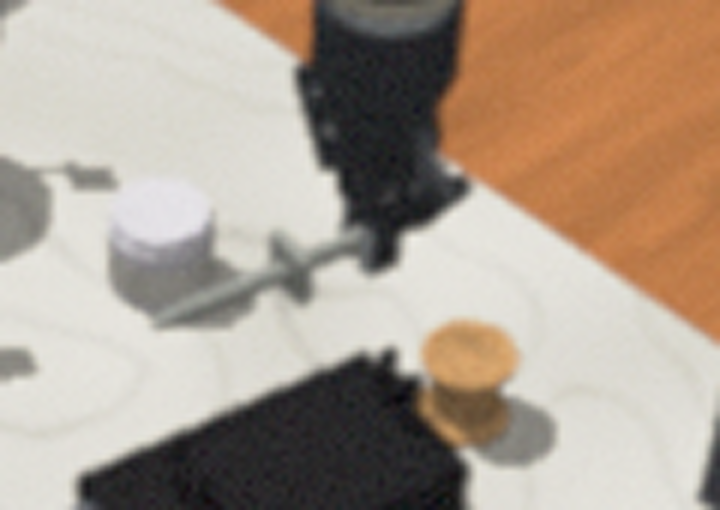

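Lifted cleanly and held level. Now I'll compute the pre-insertion pose.

```bash
cat >> h.py <<'E'
from scipy.spatial.transform import Rotation as Ro
def q2R(q): return Ro.from_quat([q[1],q[2],q[3],q[0]])
# tool frame -> spout frame: tool x axis points? spout x = horizontal perp.
def spoutR(tool):
    m=tool.as_matrix();x=m[:,0]*(1 if m[:,0]@[1,0,0]>0 else -1);z=-m[:,2];return np.c_[x,np.cross(z,x),z]
def target(entry,psi,pitch,back,off=(.0523,0,-.0053)):
    R=(Ro.from_euler("z",psi,degrees=True)*Ro.from_euler("y",-pitch,degrees=True)).as_matrix()
    return np.asarray(entry)+R[:,0]*back+R@np.array(off),R
def delta(o,entry,psi,pitch,back,**k):
    p,R=target(entry,psi,pitch,back,**k);C=spoutR(q2R(o["tool_rot"]))
    return ((p-o["eef_pos"])*1000).round(1),Ro.from_matrix(R@C.T).as_rotvec(degrees=True).round(2)
E
python3 - <<'E'
from h import *
from workcell import *
o=get_obs();print(delta(o,(.5614,-.2445,.1379),-12,35,.100))
E
```

```text
(array([  17.3, -241.1,    3.6]), array([ -6.7 , -34.39,  -1.89]))
```

send_rows:
  plan:
    - [0,9,-100,35,-3.3,-17,-0.9]
    - [0,9,-100,35,-3.3,-17,-0.9]
    - [0,17,-200,35,-6.7,-34.4,-1.9]
    - [0,17,-241,35,-6.7,-34.4,-1.9]
    - [0,17,-241,35,-6.7,-34.4,-1.9]
    - [0,17,-241,35,-6.7,-34.4,-1.9]
    - [0,17,-241,35,-6.7,-34.4,-1.9]
    - [0,17,-241,35,-6.7,-34.4,-1.9]
    - [0,17,-241,35,-6.7,-34.4,-1.9]
    - [0,17,-241,35,-6.7,-34.4,-1.9]

```text
t: 5.6
eef_pos: [0.6871, -0.2695, 0.2526]
tool_rot: [0.299, 0.099, 0.948, -0.031]
contact_force: [0.8, 0.1, -0.3]
opening: 0.122
```

Run:
```python
from h import *
from workcell import *
o=get_obs();print(o["t"],o["eef_pos"],o["tool_rot"],o["qpos"].round(2),delta(o,(.5614,-.2445,.1379),-12,35,.100))
for n in("top","side"):
    s=snapshot(n);np.savez(n+"4.npz",**s);c=proj(s,(.5614,-.2445,.1379)).astype(int)
    im=s["pixels"][c[1]-55:c[1]+30,c[0]-60:c[0]+60,::-1];cv2.imwrite(f"pics/{n}4.png",cv2.resize(im,None,fx=6,fy=6,interpolation=cv2.INTER_CUBIC));print(c)
```

```text
5.6 [ 0.68709793 -0.26953377  0.25255435] [ 0.29938643  0.09880088  0.94849241 -0.0311176 ] [-0.57  0.1   1.76  0.31  0.73 -2.11] (array([ -0.7,  -1.5, -31.6]), array([ 0.  ,  0.04, -0.11]))
[397 197]
[381 229]
```

View pics/top4.png

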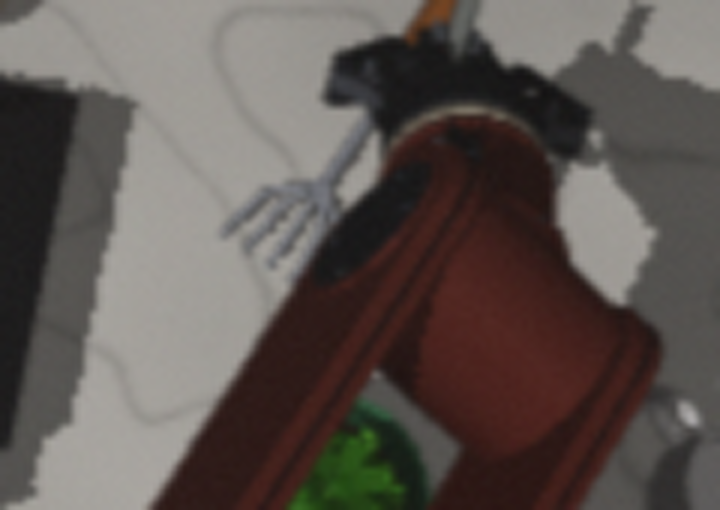

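View pics/side4.png

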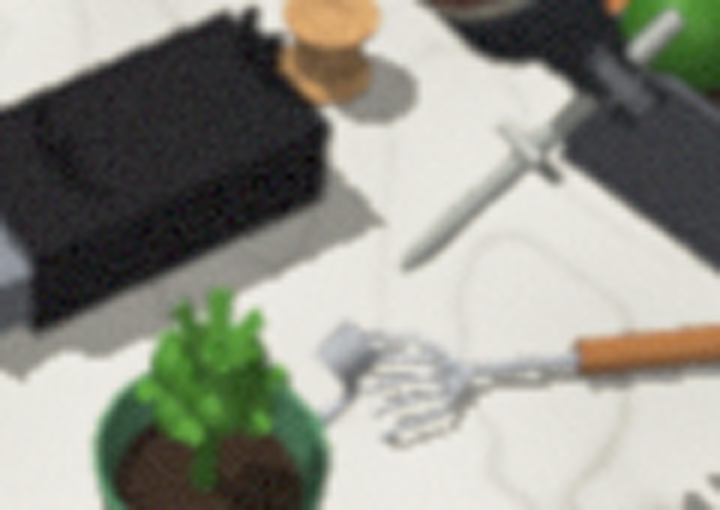

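The side crop shows the spout slanted in line with the eyelet: tip at (408,265), eyelet at (345,345), clear of herb and rake. The arm hides the eyelet in the top view, but the spout's tail is visible at about crop (463,25). Next I'll compare the predicted spout points with the observed ones to get each camera's bias.

Run:
```python
from h import *
from workcell import *
o=get_obs();R=spoutR(q2R(o["tool_rot"]));org=o["eef_pos"]-R@np.array([.0523,0,-.0053])
T=load("top4.npz");S=load("side4.npz")
pt=lambda x:org+R[:,0]*x
for n,s in(("T",T),("S",S)):
    print(n,"tip",proj(s,pt(-.08)).round(1),"collar",proj(s,pt(.004)).round(1),"tail",proj(s,pt(.098)).round(1),"x80",proj(s,pt(.08)).round(1))
p=T["pixels"].astype(int).mean(2);
for r in range(136,152):print(r,p[r,405:422].round().astype(int).tolist())
c=proj(S,pt(-.04)).astype(int)
# side: nose centreline by columns perpendicular; darkness vs table
d=proj(S,pt(.0))-proj(S,pt(-.08));d/=np.linalg.norm(d);nrm=np.array([-d[1],d[0]])
g=cv2.cvtColor(S["pixels"],cv2.COLOR_RGB2GRAY).astype(np.float32)
for x in np.arange(-.09,.0,.008):
    q=proj(S,pt(x));t=np.arange(-8,8.1,.5);xy=q+t[:,None]*nrm
    v=cv2.remap(g,xy[None,:,0].astype(np.float32),xy[None,:,1].astype(np.float32),1)[0]
    w=np.clip(np.median(v)-8-v,0,None);print(round(x,3),round((w*t).sum()/max(w.sum(),1e-6),2),v[::2].round().astype(int).tolist())
print("nrm",nrm,d)
```

```text
T tip [400.3 189.8] collar [407.4 165.6] tail [415.9 137. ] x80 [414.2 142.6]
S tip [387.4 218.3] collar [409.1 198.7] tail [434.  176.1] x80 [429.2 180.5]
136 [142, 143, 143, 143, 142, 140, 115, 78, 64, 67, 70, 68, 65, 59, 71, 119, 139]
137 [142, 142, 143, 142, 141, 131, 90, 65, 65, 68, 68, 65, 61, 62, 87, 128, 140]
138 [142, 143, 142, 141, 134, 97, 66, 64, 64, 77, 87, 80, 72, 89, 124, 140, 141]
139 [142, 142, 141, 134, 114, 77, 65, 67, 67, 84, 97, 92, 83, 119, 139, 141, 142]
140 [142, 142, 139, 116, 79, 64, 65, 70, 73, 88, 98, 91, 87, 124, 141, 142, 142]
141 [142, 141, 131, 94, 66, 65, 72, 68, 77, 92, 96, 89, 105, 133, 141, 141, 143]
142 [141, 134, 102, 71, 65, 71, 71, 68, 81, 94, 94, 94, 122, 140, 143, 142, 143]
143 [138, 115, 79, 66, 71, 72, 71, 70, 87, 97, 93, 98, 128, 141, 143, 142, 142]
144 [130, 95, 69, 67, 73, 72, 69, 75, 92, 98, 89, 108, 133, 141, 143, 142, 141]
145 [103, 73, 64, 67, 69, 66, 62, 80, 95, 94, 87, 121, 140, 143, 143, 143, 141]
146 [78, 58, 49, 52, 60, 58, 55, 82, 96, 92, 83, 115, 137, 142, 143, 143, 143]
147 [65, 46, 31, 35, 53, 60, 56, 86, 97, 87, 64, 77, 119
[... 851 characters left out ...]
 225, 206, 183, 160, 140, 168, 216, 229, 226, 221, 221, 226]
-0.042 0.41 [230, 231, 231, 231, 230, 222, 200, 181, 162, 147, 178, 218, 227, 223, 218, 220, 226]
-0.034 0.45 [230, 230, 231, 230, 229, 224, 205, 182, 163, 148, 179, 221, 230, 228, 224, 220, 223]
-0.026 0.52 [230, 230, 230, 230, 231, 227, 212, 186, 164, 148, 179, 224, 232, 231, 229, 229, 224]
-0.018 0.63 [230, 230, 231, 230, 231, 228, 211, 188, 163, 144, 168, 217, 231, 231, 231, 230, 230]
-0.01 0.6 [230, 229, 229, 230, 230, 226, 210, 187, 166, 144, 170, 216, 232, 231, 230, 231, 230]
-0.002 0.48 [225, 214, 206, 205, 202, 199, 175, 160, 153, 141, 158, 179, 202, 211, 212, 224, 227]
nrm [0.67220196 0.74036783] [ 0.74036783 -0.67220196]
```

Run:
```python
from h import *
T=load("top0.npz");S=load("side0.npz")
p=cv2.cvtColor(T["pixels"],cv2.COLOR_RGB2GRAY).astype(float)
for r in range(194,206):print(r,p[r,388:408].round().astype(int).tolist())
g=cv2.cvtColor(S["pixels"],cv2.COLOR_RGB2GRAY).astype(int)
print()
for r in range(225,242):print(r,g[r,370:390].tolist())
E0=np.array((.5614,-.2445,.1379));a=target(E0,-12,35,0)[1]
for n,s in(("T",T),("S",S)):
  for x in(0,-.012,-.024):
    print(n,x,proj(s,E0+a[:,0]*x).round(2),"edges y",[proj(s,E0+a[:,0]*x+a@np.array([0,q,0])).round(2).tolist() for q in(-.0125,.0125)],"edges z",[proj(s,E0+a[:,0]*x+a@np.array([0,0,q])).round(2).tolist() for q in(-.0125,.0125)])
```

```text
194 [145, 144, 146, 146, 145, 146, 146, 143, 141, 145, 147, 146, 147, 147, 147, 147, 146, 146, 146, 146]
195 [144, 145, 145, 145, 145, 143, 135, 118, 115, 130, 138, 142, 145, 147, 147, 146, 148, 148, 146, 144]
196 [145, 145, 145, 145, 143, 125, 87, 70, 81, 97, 106, 114, 131, 143, 145, 147, 147, 145, 140, 130]
197 [145, 145, 145, 146, 141, 104, 75, 66, 68, 84, 91, 86, 95, 128, 145, 148, 140, 131, 105, 87]
198 [144, 145, 147, 146, 138, 104, 83, 90, 85, 76, 71, 67, 71, 111, 139, 142, 109, 86, 80, 77]
199 [145, 144, 146, 144, 125, 93, 86, 94, 96, 94, 92, 83, 86, 127, 145, 138, 100, 79, 78, 79]
200 [145, 145, 144, 143, 122, 91, 90, 95, 98, 97, 93, 84, 90, 129, 141, 109, 84, 90, 95, 94]
201 [144, 144, 146, 142, 107, 85, 90, 98, 100, 98, 87, 81, 110, 138, 136, 101, 86, 124, 141, 140]
202 [145, 144, 145, 142, 107, 90, 94, 100, 100, 94, 85, 81, 125, 140, 108, 83, 85, 130, 145, 145]
203 [144, 145, 145, 143, 121, 101, 101, 103, 99, 93, 81, 90, 130, 140, 104, 81, 94, 131, 145, 147]
204 [144, 144, 145, 143, 125, 107, 102, 106, 101, 90, 80, 100, 127, 131, 99, 84, 115, 134, 143, 145]
205 [143, 143,
[... 1829 characters left out ...]
 167, 157, 155, 157, 168]
T 0 [397.45 197.03] edges y [[401.24, 197.91], [393.67, 196.16]] edges z [[397.43, 195.39], [397.48, 198.7]]
T -0.012 [396.5  200.27] edges y [[400.27, 201.14], [392.73, 199.4]] edges z [[396.48, 198.61], [396.51, 201.96]]
T -0.024 [395.55 203.49] edges y [[399.31, 204.36], [391.79, 202.62]] edges z [[395.54, 201.81], [395.56, 205.19]]
S 0 [381.37 229.9 ] edges y [[383.77, 232.82], [379.0, 227.01]] edges z [[383.01, 231.07], [379.71, 228.7]]
S -0.012 [378.4  232.58] edges y [[380.77, 235.51], [376.05, 229.68]] edges z [[380.06, 233.73], [376.71, 231.41]]
S -0.024 [375.43 235.25] edges y [[377.78, 238.2], [373.11, 232.34]] edges z [[377.11, 236.37], [373.73, 234.11]]
```

Run:
```python
from h import *
from workcell import *
o=get_obs();print(delta(o,(.561,-.2434,.1387),-12,35,.100),delta(o,(.561,-.2434,.1387),-12,35,.084))
```

```text
(array([ -1. ,  -0.1, -31. ]), array([ 0.01,  0.05, -0.09])) (array([-13.8,   2.6, -40.1]), array([ 0.01,  0.05, -0.09]))
```

send_rows:
  plan:
    - [0,-1,0,-20,0,0,0]
    - [0,-1,0,-31,0,0,0]
    - [0,-1,0,-31,0,0,0]
    - [0,-7,1,-35,0,0,0]
    - [0,-14,2.5,-40,0,0,0]
    - [0,-14,2.5,-40,0,0,0]
    - [0,-14,2.5,-40,0,0,0]

```text
t: 6.4
eef_pos: [0.6724, -0.2687, 0.2129]
tool_rot: [0.3, 0.1, 0.948, -0.032]
contact_force: [-0.4, -0.3, -0.5]
opening: 0.121
```

Run:
```python
from h import *
from workcell import *
o=get_obs();print(o["t"],o["eef_pos"],o["contact_force"].round(1),delta(o,(.561,-.2434,.1387),-12,35,.084))
for n in("top","side"):
    s=snapshot(n);np.savez(n+"5.npz",**s);c=proj(s,(.5614,-.2445,.1379)).astype(int)
    im=s["pixels"][c[1]-40:c[1]+20,c[0]-35:c[0]+45,::-1];cv2.imwrite(f"pics/{n}5.png",cv2.resize(im,None,fx=9,fy=9,interpolation=cv2.INTER_CUBIC));print(c)
```

```text
6.4 [ 0.67235697 -0.26866134  0.21293166] [-0.4 -0.3 -0.5] (array([ 0.8,  1.4, -0.4]), array([0.02, 0.07, 0.03]))
[397 197]
[381 229]
```

View pics/side5.png

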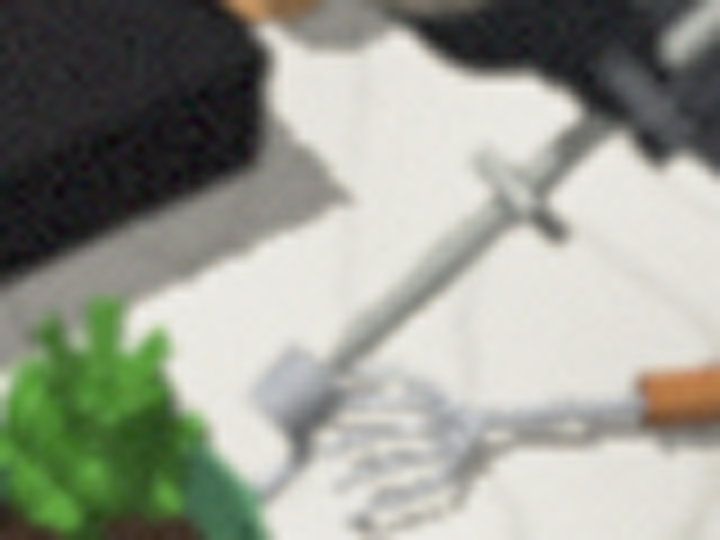

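View pics/top5.png

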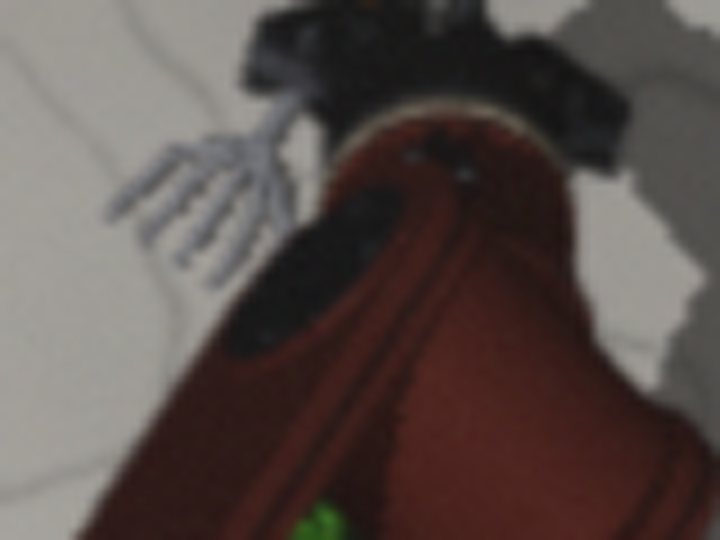

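The side crop shows the nose tip at (340,358) just ahead of the tube's entry face (about (318,375)), nearly coaxial. One finer measurement of the spout axis against the tube's upper-left edge:

Run:
```python
from h import *
from workcell import *
o=get_obs();print(o["eef_pos"])
R=spoutR(q2R(o["tool_rot"]));org=o["eef_pos"]-R@np.array([.0523,0,-.0053])
S=load("side5.npz");pt=lambda x:org+R[:,0]*x
d=proj(S,pt(0))-proj(S,pt(-.08));d/=np.linalg.norm(d);nrm=np.array([-d[1],d[0]])
g=cv2.cvtColor(S["pixels"],cv2.COLOR_RGB2GRAY).astype(np.float32)
for x in list(np.arange(-.114,-.085,.005))+list(np.arange(-.066,-.005,.008)):
    q=proj(S,pt(x));t=np.arange(-9,6.1,.25);xy=q+t[:,None]*nrm
    v=cv2.remap(g,xy[None,:,0].astype(np.float32),xy[None,:,1].astype(np.float32),1)[0]
    lo=t[np.argmin(np.gradient(v)[:45])]; gr=np.gradient(v);hi=t[np.argmax(gr)]
    print(round(x,3),"falling",lo,"rising",hi,v[::4].round().astype(int).tolist())
```

```text
[ 0.67276471 -0.26882241  0.2133015 ]
-0.114 falling -4.25 rising 1.25 [232, 231, 231, 229, 231, 230, 229, 230, 229, 230, 230, 231, 228, 213, 186, 172]
-0.109 falling -3.75 rising 6.0 [231, 231, 231, 230, 228, 221, 213, 210, 208, 206, 203, 199, 190, 160, 139, 152]
-0.104 falling 2.0 rising 5.75 [232, 232, 230, 230, 225, 208, 195, 191, 184, 169, 148, 130, 114, 109, 136, 168]
-0.099 falling 1.0 rising 4.75 [230, 230, 231, 230, 221, 201, 188, 188, 184, 168, 146, 124, 113, 129, 183, 201]
-0.094 falling -4.5 rising 4.25 [231, 232, 231, 231, 218, 196, 188, 188, 183, 171, 150, 128, 110, 123, 166, 193]
-0.089 falling 1.75 rising 5.0 [231, 232, 231, 229, 216, 192, 187, 191, 185, 172, 155, 132, 118, 138, 177, 195]
-0.066 falling 0.0 rising 2.0 [231, 231, 230, 230, 229, 227, 221, 203, 182, 159, 146, 174, 218, 218, 210, 206]
-0.058 falling -1.5 rising 2.0 [230, 229, 227, 224, 225, 227, 225, 207, 182, 162, 150, 181, 223, 231, 230, 229]
-0.05 falling -1.5 rising 2.0 [226, 226, 226, 228, 229, 230, 228, 212, 184, 160, 144, 182, 224, 230, 230, 229]
-0.042 falling -1.5 rising 2.25 [227, 228, 229, 227, 229, 229, 226, 211, 184, 164, 143, 171, 216, 228, 227, 222]
-0.034 falling 0.0 rising 2.25 [228, 229, 230, 228, 229, 230, 224, 203, 183, 162, 144, 160, 210, 222, 222, 222]
-0.026 falling -2.0 rising 2.25 [230, 229, 230, 231, 230, 229, 223, 201, 180, 164, 148, 166, 210, 221, 225, 228]
-0.018 falling -2.25 rising 2.0 [230, 231, 230, 229, 231, 230, 224, 204, 184, 164, 150, 173, 216, 227, 228, 229]
-0.01 falling -1.75 rising 2.25 [231, 230, 230, 230, 231, 231, 229, 210, 186, 166, 151, 178, 219, 229, 229, 229]
```

Side view: spout centre +0.1 px and tube centre +0.1 px across the axis, so they are coaxial there. I'll insert gently along the bore and watch the force.

send_rows:
  plan:
    - [0,-4,1.4,-2.9,0,0,0]
    - [0,-8,2.2,-5.7,0,0,0]
    - [0,-12,3,-8.6,0,0,0]
    - [0,-12,3,-8.6,0,0,0]

```text
t: 6.9
eef_pos: [0.6596, -0.2651, 0.2028]
tool_rot: [0.299, 0.1, 0.949, -0.031]
contact_force: [0.0, -0.3, -1.2]
opening: 0.125
```

Run:
```python
from h import *
from workcell import *
o=get_obs();print(o["t"],o["eef_pos"],o["contact_force"].round(1),o["ft_torque"].round(2),delta(o,(.561,-.2434,.1387),-12,35,.0))
for n in("side",):
    s=snapshot(n);np.savez(n+"6.npz",**s);c=proj(s,(.5614,-.2445,.1379)).astype(int)
    im=s["pixels"][c[1]-40:c[1]+20,c[0]-35:c[0]+45,::-1];cv2.imwrite(f"pics/{n}6.png",cv2.resize(im,None,fx=9,fy=9,interpolation=cv2.INTER_CUBIC));print(c)
```

```text
6.9 [ 0.65960701 -0.26509034  0.20277865] [ 0.  -0.3 -1.2] [0.07 0.28 0.04] (array([-53.7,  12.2, -38.4]), array([-0.05, -0.04,  0.01]))
[381 229]
```

View pics/side6.png

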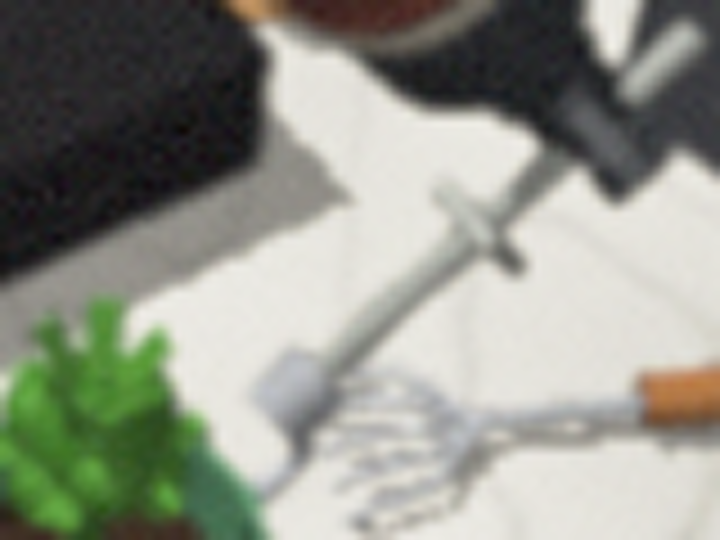

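send_rows:
  plan:
    - [0,-4,0.85,-2.9,0,0,0]
    - [0,-8,1.7,-5.7,0,0,0]
    - [0,-12,2.6,-8.6,0,0,0]
    - [0,-16,3.4,-11.5,0,0,0]
    - [0,-16,3.4,-11.5,0,0,0]

```text
t: 7.45
eef_pos: [0.6437, -0.2618, 0.1914]
tool_rot: [0.299, 0.1, 0.949, -0.031]
contact_force: [0.3, 0.3, -0.6]
opening: 0.128
```

Run:
```python
from h import *
from workcell import *
o=get_obs();print(o["t"],o["eef_pos"],o["contact_force"].round(1),o["ft_torque"].round(2),delta(o,(.561,-.2434,.1387),-12,35,.0))
for n in("side",):
    s=snapshot(n);np.savez(n+"7.npz",**s);c=proj(s,(.5614,-.2445,.1379)).astype(int)
    im=s["pixels"][c[1]-40:c[1]+20,c[0]-35:c[0]+45,::-1];cv2.imwrite(f"pics/{n}7.png",cv2.resize(im,None,fx=9,fy=9,interpolation=cv2.INTER_CUBIC));print(c)
```

```text
7.45 [ 0.64367317 -0.26175374  0.19140935] [ 0.3  0.3 -0.6] [ 0.12  0.35 -0.01] (array([-37.8,   8.8, -27.1]), array([-0.04, -0.03,  0.01]))
[381 229]
```

View pics/side7.png

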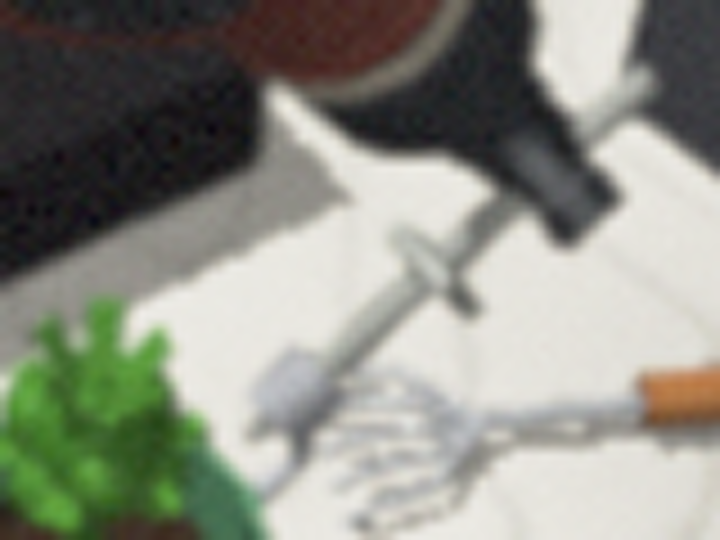

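The nose tip now shows coming out of the lower end of the bore at crop (262,430), with forces near zero. Continuing.

send_rows:
  plan:
    - [0,-4,0.85,-2.9,0,0,0]
    - [0,-8,1.7,-5.7,0,0,0]
    - [0,-12,2.6,-8.6,0,0,0]
    - [0,-16,3.4,-11.5,0,0,0]
    - [0,-20,4.3,-14.3,0,0,0]
    - [0,-24,5.1,-17.2,0,0,0]
    - [0,-27,5.8,-19.3,0,0,0]
    - [0,-27,5.8,-19.3,0,0,0]

```text
t: 8.3
eef_pos: [0.6169, -0.2561, 0.1725]
tool_rot: [0.299, 0.1, 0.948, -0.031]
contact_force: [0.7, 0.3, -1.2]
opening: 0.125
```

Run:
```python
from h import *
from workcell import *
o=get_obs();print(o["t"],o["eef_pos"],o["contact_force"].round(1),o["ft_torque"].round(2),delta(o,(.561,-.2434,.1387),-12,35,.0))
for n in("side",):
    s=snapshot(n);np.savez(n+"8.npz",**s);c=proj(s,(.5614,-.2445,.1379)).astype(int)
    im=s["pixels"][c[1]-40:c[1]+20,c[0]-45:c[0]+35,::-1];cv2.imwrite(f"pics/{n}8.png",cv2.resize(im,None,fx=9,fy=9,interpolation=cv2.INTER_CUBIC));print(c)
```

```text
8.3 [ 0.61692499 -0.2560818   0.17249283] [ 0.7  0.3 -1.2] [0.04 0.33 0.  ] (array([-11. ,   3.1,  -8.1]), array([-0.03, -0.  ,  0.01]))
[381 229]
```

View pics/side8.png

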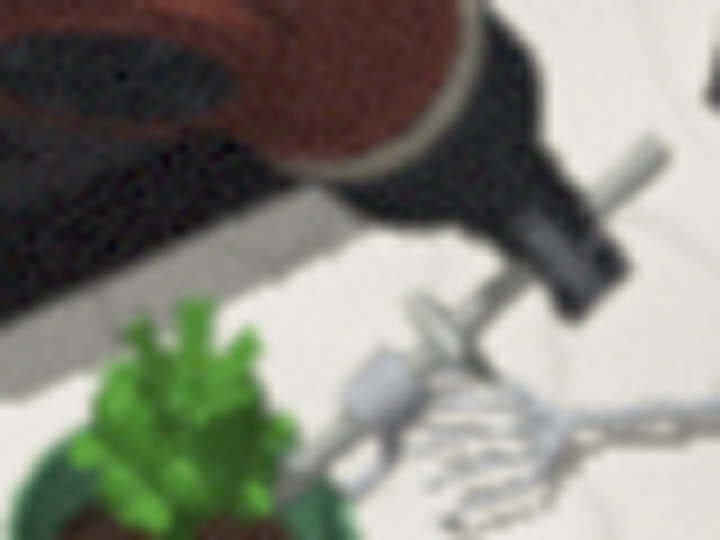

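send_rows:
  plan:
    - [0,-3,0.65,-2.2,0,0,0]
    - [0,-6,1.3,-4.3,0,0,0]
    - [0,-8.5,1.8,-6.1,0,0,0]
    - [0,-8.5,1.8,-6.1,0,0,0]

```text
t: 8.75
eef_pos: [0.6085, -0.2543, 0.1664]
tool_rot: [0.299, 0.1, 0.948, -0.031]
contact_force: [-0.0, -0.0, -0.8]
opening: 0.123
```

send_rows:
  plan:
    - [0,-1,0.2,-0.7,0,0,0]
    - [0,-1.6,0.35,-1.15,0,0,0]
    - [0,-1.6,0.35,-1.15,0,0,0]

```text
t: 9.05
eef_pos: [0.6074, -0.2542, 0.1659]
tool_rot: [0.299, 0.1, 0.948, -0.031]
contact_force: [-0.9, 0.8, -0.3]
opening: 0.125
```

Run:
```python
from h import *
from workcell import *
o=get_obs();print(o["t"],o["eef_pos"],o["contact_force"].round(1),o["ft_torque"].round(2),delta(o,(.561,-.2434,.1387),-12,35,.0))
for n in("side",):
    s=snapshot(n);np.savez(n+"9.npz",**s);c=proj(s,(.5614,-.2445,.1379)).astype(int)
    im=s["pixels"][c[1]-40:c[1]+20,c[0]-45:c[0]+35,::-1];cv2.imwrite(f"pics/{n}9.png",cv2.resize(im,None,fx=9,fy=9,interpolation=cv2.INTER_CUBIC));print(c)
```

```text
9.05 [ 0.60742765 -0.25418505  0.16591064] [-0.9  0.8 -0.3] [0.06 0.3  0.02] (array([-1.5,  1.2, -1.6]), array([0.01, 0.05, 0.01]))
[381 229]
```

View pics/side9.png

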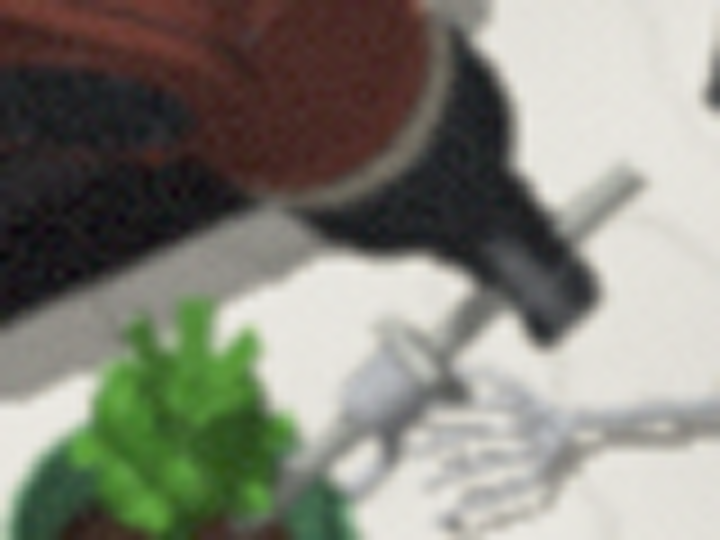

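send_rows:
  plan:
    - [0,-0.8,0.17,-0.6,0,0,0]
    - [0,-1.6,0.35,-1.15,0,0,0]
    - [0,-1.6,0.35,-1.15,0,0,0]

```text
t: 9.4
eef_pos: [0.6067, -0.2543, 0.166]
tool_rot: [0.301, 0.1, 0.948, -0.032]
contact_force: [5.1, -0.3, 0.8]
opening: 0.126
```

send_rows:
  plan:
    - [0,-0.8,0.17,-0.6,0,0,0]
    - [0,-1.6,0.35,-1.15,0,0,0]
    - [0,-1.6,0.35,-1.15,0,0,0]

```text
t: 9.7
eef_pos: [0.6064, -0.2544, 0.1665]
tool_rot: [0.302, 0.1, 0.947, -0.033]
contact_force: [9.2, -0.7, 1.5]
opening: 0.124
```

Run:
```python
from h import *
from workcell import *
o=get_obs();print(o["t"],o["eef_pos"],o["contact_force"].round(1),o["ft_torque"].round(2),delta(o,(.561,-.2434,.1387),-12,35,.0),delta(o,(.5614,-.2445,.1379),-12,35,.0))
for n in("side",):
    s=snapshot(n);np.savez(n+"10.npz",**s);c=proj(s,(.5614,-.2445,.1379)).astype(int)
    im=s["pixels"][c[1]-20:c[1]+15,c[0]-20:c[0]+30,::-1];cv2.imwrite(f"pics/{n}10.png",cv2.resize(im,None,fx=15,fy=15,interpolation=cv2.INTER_CUBIC));print(c)
```

```text
9.7 [ 0.60637041 -0.25442401  0.16648123] [ 9.2 -0.7  1.5] [ 0.08 -1.22  0.13] (array([-0.5,  1.5, -2.1]), array([0.15, 0.36, 0.06])) (array([-0.1,  0.4, -2.9]), array([0.15, 0.36, 0.06]))
[381 229]
```

View pics/side10.png

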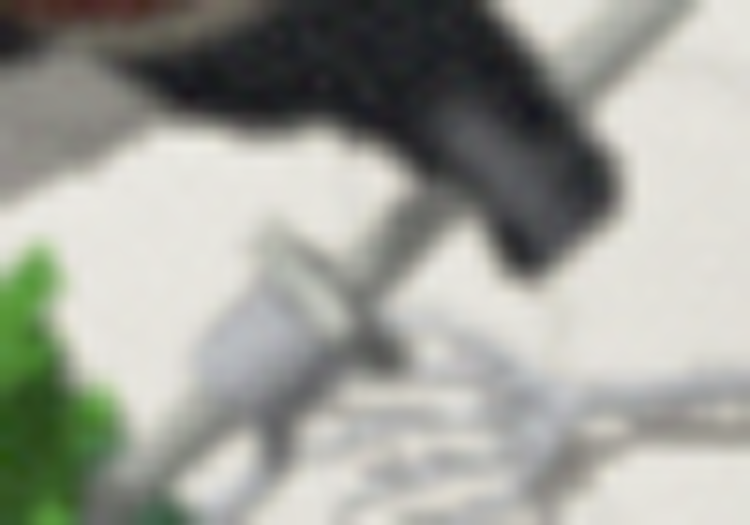

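The collar looks nearly flush on the tube face. The force shows about 8 N axial and about 4 N sideways (the grip sits slightly high), so I'll relieve the sideways part and press a little more.

send_rows:
  plan:
    - [0,0.8,-0.2,-1.2,0,0,0]
    - [0,0.8,-0.2,-1.2,0,0,0]
    - [0,0.8,-0.2,-1.2,0,0,0]

```text
t: 10.05
eef_pos: [0.6071, -0.2545, 0.1654]
tool_rot: [0.302, 0.1, 0.948, -0.032]
contact_force: [6.7, 0.7, 4.7]
opening: 0.123
```

send_rows:
  plan:
    - [0,-0.8,0.17,-0.6,0,0,0]
    - [0,-1.6,0.35,-1.15,0,0,0]
    - [0,-1.6,0.35,-1.15,0,0,0]

```text
t: 10.35
eef_pos: [0.6067, -0.2547, 0.1659]
tool_rot: [0.303, 0.1, 0.947, -0.033]
contact_force: [10.1, 2.4, 6.2]
opening: 0.128
```

Run:
```python
from h import *
from workcell import *
o=get_obs();f=o["contact_force"];R=spoutR(q2R(o["tool_rot"]));print(o["t"],o["eef_pos"],"F spout frame",(R.T@f).round(1),(R.T@o["ft_torque"]).round(2),delta(o,(.5614,-.2445,.1379),-12,35,.0))
for n in("side",):
    s=snapshot(n);np.savez(n+"11.npz",**s);c=proj(s,(.5614,-.2445,.1379)).astype(int)
    im=s["pixels"][c[1]-20:c[1]+15,c[0]-20:c[0]+30,::-1];cv2.imwrite(f"pics/{n}11.png",cv2.resize(im,None,fx=15,fy=15,interpolation=cv2.INTER_CUBIC));print(c)
```

```text
10.35 [ 0.60666294 -0.25467865  0.1658634 ] F spout frame [11.3  4.4 -0.5] [ 0.51 -1.49 -0.13] (array([-0.4,  0.6, -2.3]), array([0.22, 0.51, 0.08]))
[381 229]
```

View pics/side11.png

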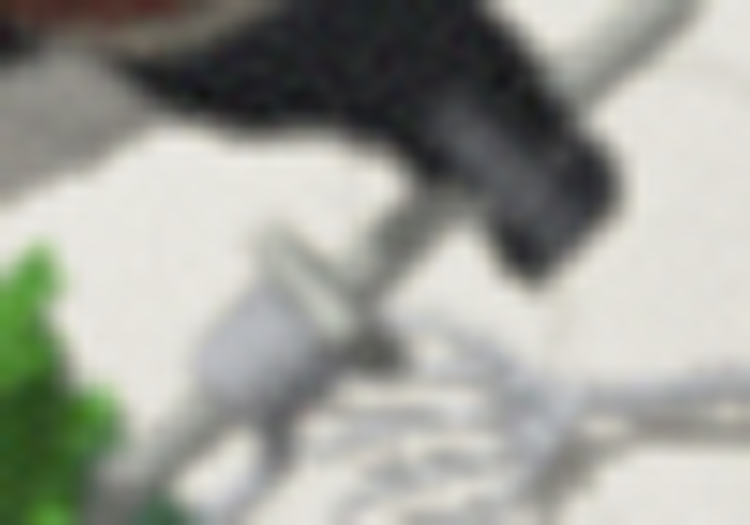

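send_rows:
  plan:
    - [0,0.15,0.6,0,0,0,0]
    - [0,0.15,0.6,0,0,0,0]
    - [0,0.15,0.6,0,0,0,0]

```text
t: 10.7
eef_pos: [0.6068, -0.2544, 0.1659]
tool_rot: [0.303, 0.1, 0.947, -0.033]
contact_force: [10.5, -0.4, 6.0]
opening: 0.122
```

Run:
```python
from h import *
from workcell import *
o=get_obs();f=o["contact_force"];R=spoutR(q2R(o["tool_rot"]));print(o["t"],o["eef_pos"],"F spout frame",(R.T@f).round(1),(R.T@o["ft_torque"]).round(2),delta(o,(.5614,-.2445,.1379),-12,35,.0))
```

```text
10.7 [ 0.60675636 -0.25438713  0.16585034] F spout frame [11.9  1.8 -1.1] [ 0.41 -1.5  -0.03] (array([-0.5,  0.3, -2.3]), array([0.25, 0.51, 0.08]))
```

Now 12 N purely axial, with no further travel. Releasing.

send_rows:
  plan:
    - [0.25,0,0,0,0,0,0]
    - [0.35,0,0,0,0,0,0]
    - [0.5,0,0,0,0,0,0]
    - [0.7,0,0,0,0,0,0]
    - [0.7,0,0,0,0,0,0]
    - [0.7,0,0,0,0,0,0]

```text
t: 11.3
eef_pos: [0.6034, -0.2527, 0.1609]
tool_rot: [0.299, 0.1, 0.948, -0.031]
contact_force: [-0.2, -1.1, 0.6]
opening: 0.698
```

Run:
```python
from h import *
from workcell import *
o=get_obs();print(o["t"],o["eef_pos"],o["contact_force"].round(1))
for n in("side",):
    s=snapshot(n);np.savez(n+"12.npz",**s);c=proj(s,(.5614,-.2445,.1379)).astype(int)
    im=s["pixels"][c[1]-20:c[1]+15,c[0]-20:c[0]+30,::-1];cv2.imwrite(f"pics/{n}12.png",cv2.resize(im,None,fx=15,fy=15,interpolation=cv2.INTER_CUBIC));print(c)
```

```text
11.3 [ 0.60336536 -0.25267594  0.16087947] [-0.2 -1.1  0.6]
[381 229]
```

View pics/side12.png

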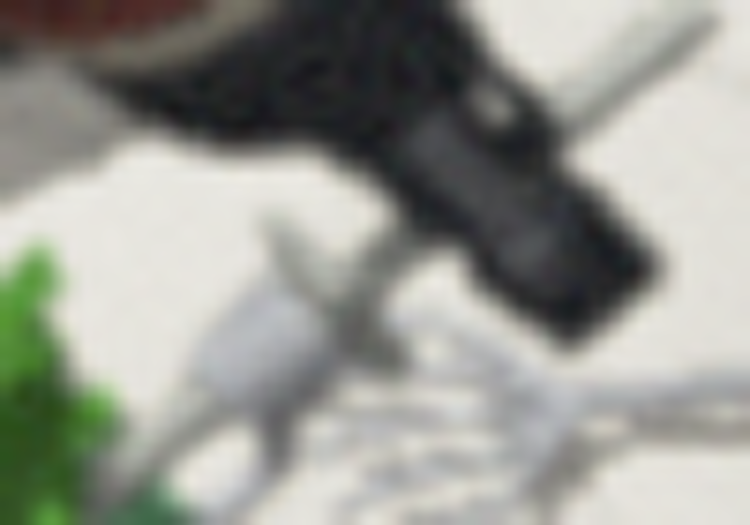

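send_rows:
  plan:
    - [0.7,-2,0,8,0,0,0]
    - [0.7,-6,0,25,0,0,0]
    - [0.7,-10,0,50,0,0,0]
    - [0.7,-10,0,90,0,0,0]
    - [0.7,-10,0,130,0,0,0]
    - [0.7,-10,0,150,0,0,0]
    - [0.7,-10,0,150,0,0,0]

```text
t: 12.05
eef_pos: [0.5951, -0.254, 0.3178]
tool_rot: [0.303, 0.099, 0.947, -0.034]
contact_force: [-0.1, -0.1, 1.0]
opening: 0.7
```

Run:
```python
from h import *
from workcell import *
o=get_obs();print(o["t"],o["eef_pos"],o["contact_force"].round(1))
for n in("side","top"):
    s=snapshot(n);np.savez(n+"13.npz",**s);c=proj(s,(.5614,-.2445,.1379)).astype(int)
    im=s["pixels"][c[1]-25:c[1]+25,c[0]-30:c[0]+35,::-1];cv2.imwrite(f"pics/{n}13.png",cv2.resize(im,None,fx=12,fy=12,interpolation=cv2.INTER_CUBIC));print(c)
```

```text
12.05 [ 0.59513751 -0.25399776  0.31782466] [-0.1 -0.1  1. ]
[381 229]
[397 197]
```

View pics/side13.png

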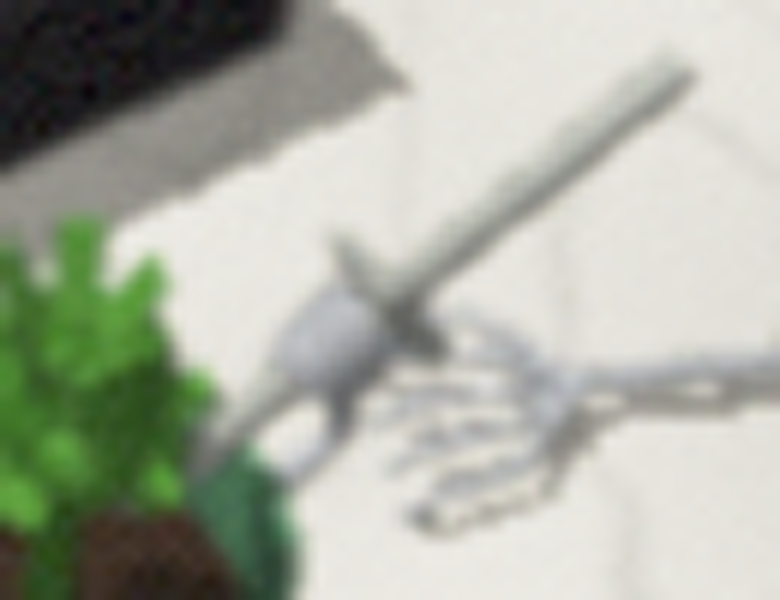

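The released spout stays in the eyelet, but it appears to droop a few degrees (shank slope 0.79 against 0.91 expected), so "flush" needs checking. I'll move the arm aside for a clear top view.

send_rows:
  plan:
    - [0.7,0,50,10,0,0,0]
    - [0.7,0,100,10,0,0,0]
    - [0.7,0,150,10,0,0,0]
    - [0.7,0,200,10,0,0,0]
    - [0.7,0,240,10,0,0,0]
    - [0.7,0,240,10,0,0,0]
    - [0.7,0,240,10,0,0,0]

```text
t: 12.85
eef_pos: [0.5928, -0.0113, 0.3188]
tool_rot: [0.298, 0.098, 0.949, -0.031]
contact_force: [-0.0, -0.1, 0.4]
opening: 0.697
```

Run:
```python
from h import *
from workcell import *
o=get_obs();print(o["t"],o["eef_pos"],o["contact_force"].round(1))
for n in("side","top"):
    s=snapshot(n);np.savez(n+"14.npz",**s);c=proj(s,(.5614,-.2445,.1379)).astype(int)
    im=s["pixels"][c[1]-30:c[1]+18,c[0]-30:c[0]+34,::-1];cv2.imwrite(f"pics/{n}14.png",cv2.resize(im,None,fx=12,fy=12,interpolation=cv2.INTER_CUBIC));print(c)
```

```text
12.85 [ 0.59277914 -0.01132906  0.31884031] [-0.  -0.1  0.4]
[381 229]
[397 197]
```

View pics/side14.png

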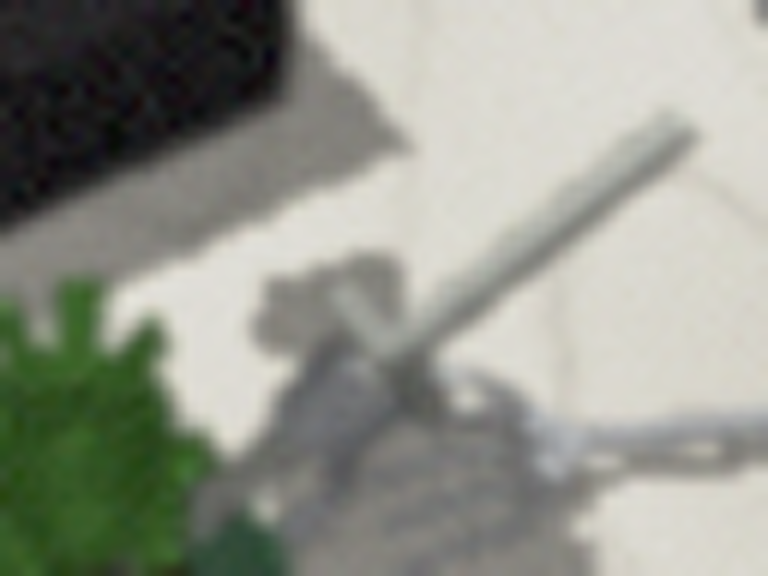

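View pics/top14.png

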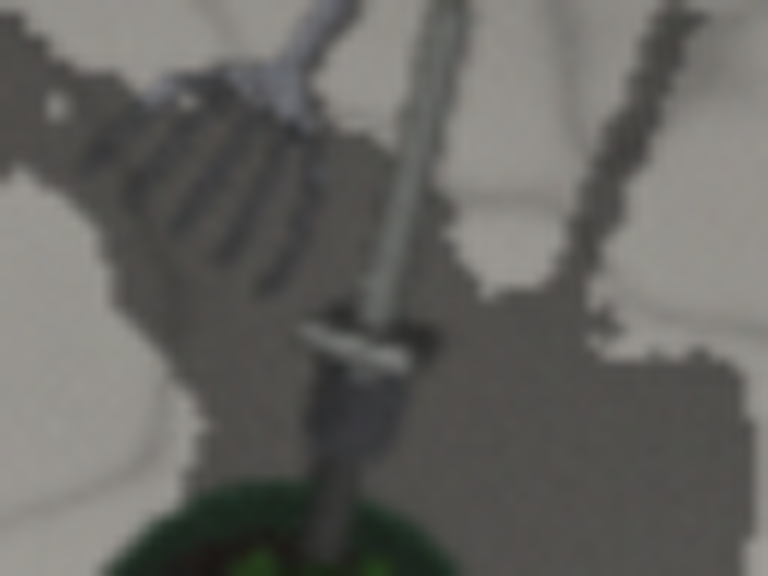

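Run:
```python
from h import *
T=load("top14.npz");S=load("side14.npz")
def line(s,a,b,bg):  # subpixel: mean of half-level edges across the rod from a to b
    g=cv2.cvtColor(s["pixels"],cv2.COLOR_RGB2GRAY).astype(np.float32)
    a=np.array(a,float);b=np.array(b,float);d=(b-a)/np.linalg.norm(b-a);n=np.array([-d[1],d[0]]);P=[]
    for k in np.linspace(0,1,15):
        q=a+(b-a)*k;t=np.arange(-5,5.01,.1);xy=(q+t[:,None]*n).astype(np.float32)
        v=cv2.remap(g,xy[None,:,0],xy[None,:,1],1)[0];gr=np.abs(np.gradient(cv2.GaussianBlur(v[:,None],(1,9),0)[:,0]))
        l=t[:50][gr[:50].argmax()];r=t[50:][gr[50:].argmax()];P.append(q+n*(l+r)/2);print((round(l,1),round(r,1)),end=" ")
    print();P=np.array(P);vx,vy,x,y=cv2.fitLine(P.astype(np.float32),cv2.DIST_HUBER,0,.01,.01)[:,0];return np.array([x,y]),np.array([vx,vy])
ls=line(S,(351+430/12,199+325/12),(351+660/12,199+140/12),0)
lt=line(T,(367+385/12,167+270/12),(367+440/12,167+40/12),0)
def plane(s,l):
    c,d1=ray(s,l[0]);_,d2=ray(s,l[0]+l[1]*20);n=np.cross(d1,d2);n/=np.linalg.norm(n);return n,n@c
ns,cs=plane(S,ls);nt,ct=plane(T,lt)
d=np.cross(ns,nt);d/=np.linalg.norm(d);d*=np.sign(d[0])
print("yaw",np.degrees(np.arctan2(d[1],d[0])),"pitch",np.degrees(np.arcsin(d[2])))
p=np.linalg.lstsq(np.array([ns,nt,[1,0,0]]),np.array([cs,ct,.5614]),rcond=None)[0];print("axis at x=.5614",p)
g=cv2.cvtColor(S["pixels"],cv2.COLOR_RGB2GRAY)
# tail end along side line
for k in np.arange(.09,.13,.003):
    q=proj(S,p+d*k);print(round(k,3),q.round(1),int(g[int(round(q[1])),int(round(q[0]))]))
p2=cv2.resize(T["pixels"][120:170,380:430,::-1],None,fx=12,fy=12,interpolation=2);cv2.imwrite("pics/tt.png",p2)
```

```text
(np.float64(-0.8), np.float64(1.5)) (np.float64(-0.8), np.float64(1.5)) (np.float64(-0.9), np.float64(1.6)) (np.float64(-0.4), np.float64(1.6)) (np.float64(-0.6), np.float64(1.4)) (np.float64(-0.6), np.float64(1.6)) (np.float64(-0.4), np.float64(1.6)) (np.float64(-0.5), np.float64(1.3)) (np.float64(-0.4), np.float64(1.6)) (np.float64(-0.4), np.float64(1.6)) (np.float64(-0.4), np.float64(1.6)) (np.float64(-0.3), np.float64(1.6)) (np.float64(-0.3), np.float64(1.7)) (np.float64(-2.7), np.float64(1.9)) (np.float64(-0.3), np.float64(1.7)) 
(np.float64(-1.8), np.float64(0.6)) (np.float64(-1.6), np.float64(1.2)) (np.float64(-1.2), np.float64(4.6)) (np.float64(-1.5), np.float64(4.6)) (np.float64(-1.8), np.float64(4.3)) (np.float64(-1.3), np.float64(4.0)) (np.float64(-1.7), np.float64(1.7)) (np.float64(-3.2), np.float64(2.2)) (np.float64(-2.2), np.float64(1.9)) (np.float64(-2.8), np.float64(1.4)) (np.float64(-2.6), np.float64(1.9)) (np.float64(-2.2), np.float64(1.8)) (np.float64(-2.6), np.float64(1.7)) (np.float64(-2.9), np.float64(2.3)) (np.float64(-2.4), np.float64(1.9)) 
yaw -9.541578628952653 pitch 21.963712885876326
axis at x=.5614 [ 0.5614     -0.24496267  0.13392081]
0.09 [405.  212.3] 140
0.093 [405.8 211.7] 141
0.096 [406.6 211.1] 146
0.099 [407.4 210.5] 146
0.102 [408.1 209.9] 160
0.105 [408.9 209.3] 210
0.108 [409.7 208.7] 218
0.111 [410.5 208.1] 220
0.114 [411.3 207.4] 220
0.117 [412.1 206.8] 219
0.12 [412.9 206.2] 218
0.123 [413.6 205.6] 212
0.126 [414.4 205. ] 216
0.129 [415.2 204.4] 219
```

View pics/tt.png

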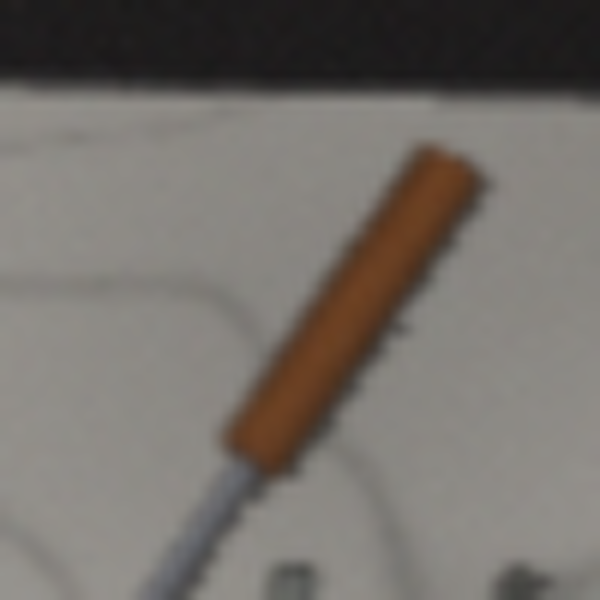

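```bash
cat >> h.py <<'E'
def sidefit(s,entry,psi,pitch,xs,bright=True):
    """offset (px) across the predicted axis for each x, via half-level edges on a bright table"""
    R=(Ro.from_euler("z",psi,degrees=True)*Ro.from_euler("y",-pitch,degrees=True)).as_matrix()
    g=cv2.cvtColor(s["pixels"],cv2.COLOR_RGB2GRAY).astype(np.float32);out=[]
    d=proj(s,entry+R[:,0]*.05)-proj(s,entry);d/=np.linalg.norm(d);n=np.array([-d[1],d[0]])
    for x in xs:
        q=proj(s,entry+R[:,0]*x);t=np.arange(-7,7.01,.1);xy=(q+t[:,None]*n).astype(np.float32)
        v=cv2.remap(g,xy[None,:,0],xy[None,:,1],1)[0];w=v<198
        i=np.flatnonzero(w);out.append((round(x,3),round(t[i[0]],1) if len(i) else None,round(t[i[-1]],1) if len(i) else None))
    return out
E
python3 - <<'E'
from h import *
E0=np.array((.5614,-.2445,.1379))
for f in("side11.npz","side13.npz","side14.npz"):
    S=load(f)
    for pit in(35,27,24): print(f,pit,sidefit(S,E0,-12,pit,np.r_[.02:.036:.008,.05:.1:.008]))
E
```

```text
side11.npz 35 [(np.float64(0.02), np.float64(-2.5), np.float64(7.0)), (np.float64(0.028), np.float64(-7.0), np.float64(2.2)), (np.float64(0.05), np.float64(-7.0), np.float64(7.0)), (np.float64(0.058), np.float64(-7.0), np.float64(7.0)), (np.float64(0.066), np.float64(-7.0), np.float64(7.0)), (np.float64(0.074), np.float64(-2.0), np.float64(2.4)), (np.float64(0.082), np.float64(-1.7), np.float64(2.7)), (np.float64(0.09), np.float64(-1.7), np.float64(2.7)), (np.float64(0.098), np.float64(-1.2), np.float64(2.1))]
side11.npz 27 [(np.float64(0.02), np.float64(-3.0), np.float64(7.0)), (np.float64(0.028), np.float64(-7.0), np.float64(1.6)), (np.float64(0.05), np.float64(-7.0), np.float64(7.0)), (np.float64(0.058), np.float64(-7.0), np.float64(7.0)), (np.float64(0.066), np.float64(-7.0), np.float64(6.1)), (np.float64(0.074), np.float64(-3.5), np.float64(0.7)), (np.float64(0.082), np.float64(-3.5), np.float64(0.9)), (np.float64(0.09), np.float64(-3.8), np.float64(0.7)), (np.float64(0.098), np.float64(-3.2), np.float64(-0.0))]
side11.npz 24 [(np.float64(0.02), np.float64(-3.1), np.float64(7.0)
[... 2841 characters left out ...]
np.float64(2.3)), (np.float64(0.082), np.float64(-2.5), np.float64(2.4)), (np.float64(0.09), np.float64(-2.3), np.float64(2.7)), (np.float64(0.098), np.float64(-2.0), np.float64(2.0))]
side14.npz 24 [(np.float64(0.02), np.float64(-7.0), np.float64(7.0)), (np.float64(0.028), np.float64(-2.8), np.float64(2.2)), (np.float64(0.05), np.float64(-2.9), np.float64(2.3)), (np.float64(0.058), np.float64(-2.7), np.float64(2.2)), (np.float64(0.066), np.float64(-3.1), np.float64(2.0)), (np.float64(0.074), np.float64(-2.9), np.float64(1.8)), (np.float64(0.082), np.float64(-3.1), np.float64(1.7)), (np.float64(0.09), np.float64(-3.0), np.float64(2.0)), (np.float64(0.098), np.float64(-2.9), np.float64(1.3))]
```

The shank now sits at about 27° pitch, drooped to the limit of the bore's play, so the collar face is tilted and not flush. The release jumped because the arm was still loaded. I'll regrip along the drooped shank, level it to 35°, press, unload, and only then open.

Run:
```python
from h import *
from workcell import *
o=get_obs();E0=np.array((.5614,-.2445,.1375))
print("above",delta(o,E0,-12,27,.001,off=(.0523,0,.085)));print("grasp",delta(o,E0,-12,27,.001))
p,R=target(E0,-12,27,.001);p2,R2=target(E0,-12,35,.000)
print("lift",((p2-p)*1000).round(1),Ro.from_matrix(R2@R.T).as_rotvec(degrees=True).round(2))
```

```text
above (array([ -23. , -232.8,  -82.2]), array([1.67, 7.73, 0.04]))
grasp (array([  17.1, -241.3, -162.6]), array([1.67, 7.73, 0.04]))
lift [-3.9  0.8  6.2] [-1.66 -7.83  0.  ]
```

send_rows:
  plan:
    - [0.7,-23,-50,0,0.8,3.9,0]
    - [0.7,-23,-100,0,1.6,7.7,0]
    - [0.7,-23,-150,0,1.6,7.7,0]
    - [0.7,-23,-200,-20,1.6,7.7,0]
    - [0.7,-23,-233,-60,1.6,7.7,0]
    - [0.7,-23,-233,-82,1.6,7.7,0]
    - [0.7,-23,-233,-82,1.6,7.7,0]
    - [0.7,-23,-233,-82,1.6,7.7,0]

```text
t: 13.75
eef_pos: [0.5697, -0.247, 0.2387]
tool_rot: [0.233, 0.103, 0.967, -0.025]
contact_force: [-0.5, 0.3, 1.6]
opening: 0.702
```

Run:
```python
from h import *
from workcell import *
o=get_obs();E0=np.array((.5614,-.2445,.1375))
print(o["t"],o["eef_pos"]);print("grasp",delta(o,E0,-12,27,.001))
```

```text
13.75 [ 0.56970613 -0.2469517   0.23868267]
grasp (array([ 40.5,  -7.9, -81.7]), array([-0.01,  0.09,  0.16]))
```

send_rows:
  plan:
    - [0.7,15,-3,-30,0,0,0]
    - [0.7,30,-6,-60,0,0,0]
    - [0.7,40,-8,-80,0,0,0]
    - [0.7,40,-8,-80,0,0,0]
    - [0.7,40,-8,-80,0,0,0]

```text
t: 14.25
eef_pos: [0.6116, -0.2536, 0.1614]
tool_rot: [0.235, 0.101, 0.966, -0.025]
contact_force: [-0.9, -0.5, -0.0]
opening: 0.697
```

Run:
```python
from h import *
from workcell import *
o=get_obs();E0=np.array((.5614,-.2445,.1375))
print(o["t"],o["eef_pos"],o["contact_force"].round(1));print("grasp",delta(o,E0,-12,27,.001))
s=snapshot("side");np.savez("side15.npz",**s)
cv2.imwrite("pics/side15.png",cv2.resize(s["pixels"][190:240,350:415,::-1],None,fx=12,fy=12,interpolation=2))
```

```text
14.25 [ 0.61161598 -0.25363358  0.16141733] [-0.9 -0.5 -0. ]
grasp (array([-1.4, -1.2, -4.4]), array([ 0.14,  0.29, -0.05]))
```

View pics/side15.png

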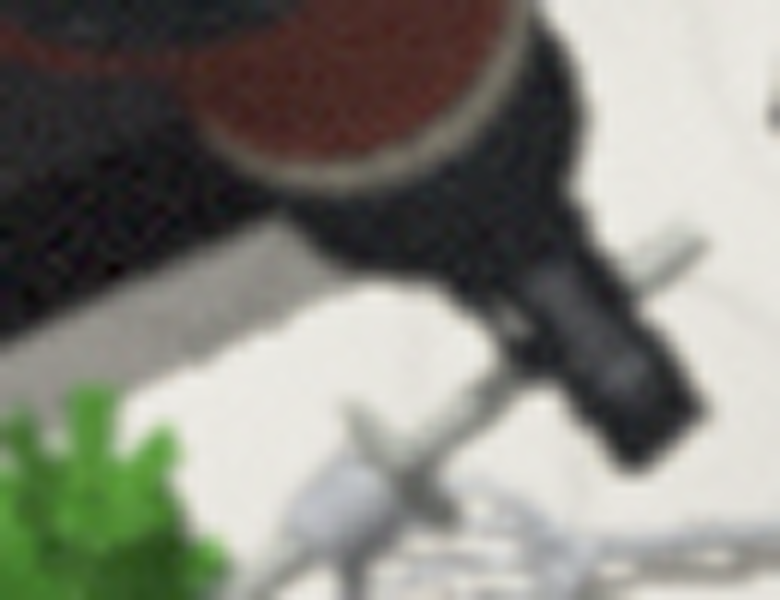

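send_rows:
  plan:
    - [0.7,-1,-1,-4,0,0,0]
    - [0.7,-1,-1,-4,0,0,0]
    - [0,-1,-1,-4,0,0,0]
    - [0,-1,-1,-4,0,0,0]
    - [0,-1,-1,-4,0,0,0]
    - [0,-1,-1,-4,0,0,0]
    - [0,-1,-1,-4,0,0,0]
    - [0,-1,-1,-4,0,0,0]

```text
t: 15.1
eef_pos: [0.6097, -0.2548, 0.1553]
tool_rot: [0.234, 0.102, 0.967, -0.025]
contact_force: [-0.1, -0.4, 1.4]
opening: 0.123
```

Run:
```python
from h import *
from workcell import *
o=get_obs();E0=np.array((.5614,-.2445,.1375));f=o["contact_force"];R=spoutR(q2R(o["tool_rot"]))
print(o["t"],o["eef_pos"],o["opening"],"F",(R.T@f).round(1));print("grasp",delta(o,E0,-12,27,.001))
```

```text
15.1 [ 0.60966612 -0.25480336  0.15533809] 0.12252956317171065 F [ 0.6 -0.4  1.3]
grasp (array([ 0.5, -0.1,  1.6]), array([0.08, 0.18, 0.01]))
```

send_rows:
  plan:
    - [0,-1,0.2,1.6,-0.4,-2,0]
    - [0,-2,0.4,3.2,-0.8,-4,0]
    - [0,-3,0.6,4.7,-1.25,-6,0]
    - [0,-3.9,0.8,6.2,-1.7,-7.8,0]
    - [0,-3.9,0.8,6.2,-1.7,-7.8,0]
    - [0,-3.9,0.8,6.2,-1.7,-7.8,0]

```text
t: 15.7
eef_pos: [0.6055, -0.2538, 0.1613]
tool_rot: [0.3, 0.1, 0.948, -0.032]
contact_force: [-0.2, -0.3, -0.1]
opening: 0.124
```

Run:
```python
from h import *
from workcell import *
o=get_obs();E0=np.array((.5614,-.2445,.1379));f=o["contact_force"];R=spoutR(q2R(o["tool_rot"]))
print(o["t"],o["eef_pos"],o["opening"],"F",(R.T@f).round(1),(R.T@o["ft_torque"]).round(2));print(delta(o,E0,-12,35,.0))
s=snapshot("side");np.savez("side16.npz",**s);print(sidefit(s,E0,-12,35,np.r_[.074:.1:.008]))
cv2.imwrite("pics/side16.png",cv2.resize(s["pixels"][205:245,355:405,::-1],None,fx=15,fy=15,interpolation=2))
```

```text
15.7 [ 0.60550419 -0.25382292  0.16132858] 0.12381190090866513 F [-0.2 -0.3 -0. ] [ 0.03  0.41 -0.03]
(array([ 0.8, -0.2,  2.2]), array([0.08, 0.09, 0.01]))
[(np.float64(0.074), np.float64(-0.7), np.float64(3.2)), (np.float64(0.082), np.float64(-1.0), np.float64(3.5)), (np.float64(0.09), np.float64(-0.8), np.float64(3.6)), (np.float64(0.098), np.float64(0.6), np.float64(2.9))]
```

View pics/side16.png

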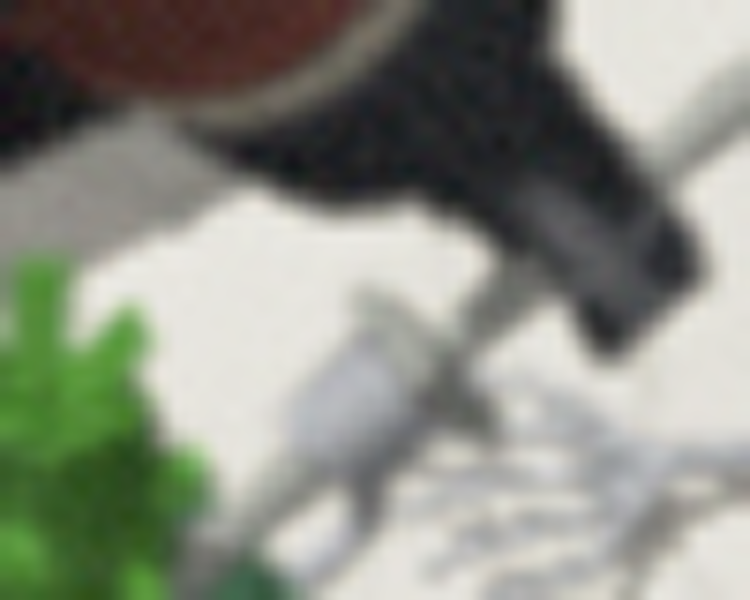

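send_rows:
  plan:
    - [0,-0.8,0.2,1.6,-0.4,-2,0]
    - [0,-1.7,0.35,3.1,-0.8,-3.9,0]
    - [0,-1.7,0.35,3.1,-0.8,-3.9,0]
    - [0,-1.7,0.35,3.1,-0.8,-3.9,0]

```text
t: 16.15
eef_pos: [0.6038, -0.2534, 0.1642]
tool_rot: [0.332, 0.098, 0.937, -0.035]
contact_force: [-1.9, 1.2, -0.7]
opening: 0.122
```

```bash
cat > m.py <<'E'
from h import *
from workcell import *
import sys
k=sys.argv[1]
o=get_obs();E0=np.array((.5614,-.2445,.1379));f=o["contact_force"];R=spoutR(q2R(o["tool_rot"]))
print(o["t"],o["eef_pos"],round(o["opening"],3),"F",(R.T@f).round(1),(R.T@o["ft_torque"]).round(2));print(delta(o,E0,-12,35,.0))
s=snapshot("side");np.savez(f"side{k}.npz",**s);print([tuple(float(v) if v is not None else None for v in a) for a in sidefit(s,E0,-12,35,np.r_[.074:.1:.008])])
cv2.imwrite(f"pics/side{k}.png",cv2.resize(s["pixels"][205:245,355:405,::-1],None,fx=15,fy=15,interpolation=2))
E
python3 m.py 17
```

```text
16.15 [ 0.60382377 -0.25337357  0.16420109] 0.122 F [-2.   0.8  0.8] [-0.03  0.64  0.03]
(array([ 2.5, -0.7, -0.6]), array([0.86, 3.95, 0.  ]))
[(0.074, -1.6, 2.4), (0.082, -1.7, 2.8), (0.09, -2.0, 2.8), (0.098, -0.8, 2.1)]
```

View pics/side17.png

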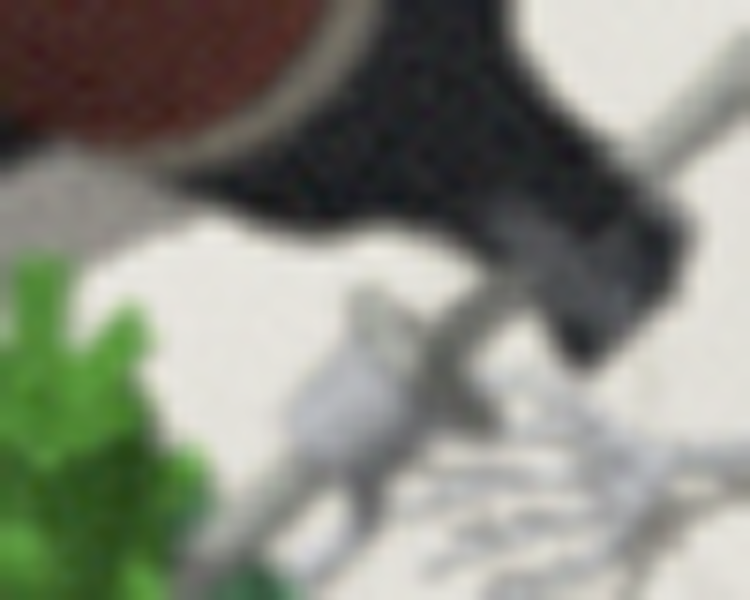

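send_rows:
  plan:
    - [0,-0.8,0.17,-0.6,0,0,0]
    - [0,-1.6,0.35,-1.15,0,0,0]
    - [0,-2.4,0.5,-1.7,0,0,0]
    - [0,-3.2,0.7,-2.3,0,0,0]
    - [0,-3.2,0.7,-2.3,0,0,0]

```text
t: 16.7
eef_pos: [0.6029, -0.2537, 0.1651]
tool_rot: [0.335, 0.099, 0.936, -0.036]
contact_force: [9.8, 0.4, 1.8]
opening: 0.126
```

```bash
python3 m.py 18
```

```text
16.7 [ 0.60290257 -0.25373514  0.16507809] 0.126 F [ 8.5  2.4 -4.6] [ 0.44 -1.03 -0.07]
(array([ 3.4, -0.3, -1.5]), array([1.03, 4.32, 0.06]))
[(0.074, -1.8, 2.4), (0.082, -1.7, 2.8), (0.09, -2.0, 2.6), (0.098, -1.4, 2.1)]
```

View pics/side18.png

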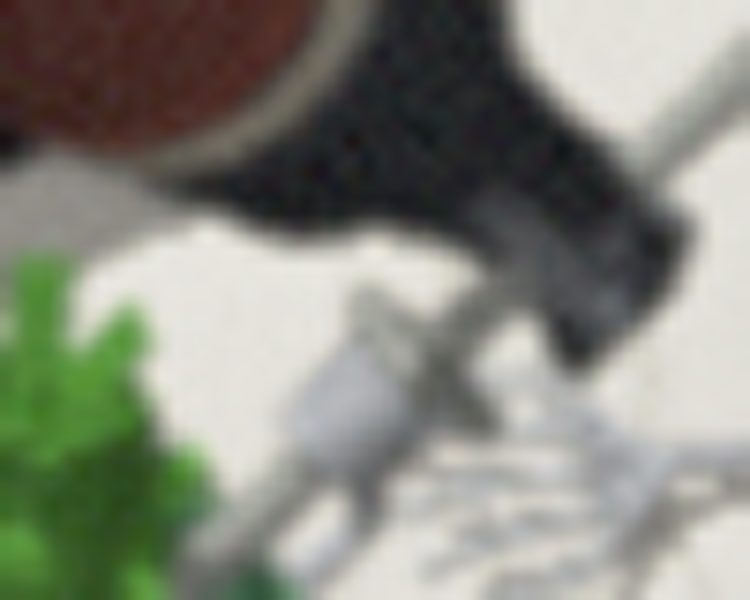

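send_rows:
  plan:
    - [0,1,-0.4,0.8,0,0,0]
    - [0,1.8,-0.6,1.2,0,0,0]
    - [0,1.8,-0.6,1.2,0,0,0]
    - [0,1.8,-0.6,1.2,0,0,0]

```text
t: 17.15
eef_pos: [0.6033, -0.2538, 0.1644]
tool_rot: [0.334, 0.099, 0.937, -0.036]
contact_force: [4.6, 1.2, 3.9]
opening: 0.125
```

```bash
python3 m.py 19
```

```text
17.15 [ 0.60326656 -0.25380736  0.16443727] 0.125 F [5.7 2.1 0.3] [ 0.37 -0.54 -0.1 ]
(array([ 3. , -0.2, -0.9]), array([0.95, 4.14, 0.04]))
[(0.074, -1.6, 2.7), (0.082, -1.8, 3.0), (0.09, -2.1, 2.8), (0.098, -1.2, 2.1)]
```

send_rows:
  plan:
    - [0,0.6,0.4,0.5,0,0,0]
    - [0,1.1,0.5,0.8,0,0,0]
    - [0,1.1,0.5,0.8,0,0,0]
    - [0,1.1,0.5,0.8,0,0,0]

```text
t: 17.6
eef_pos: [0.6036, -0.2533, 0.1642]
tool_rot: [0.333, 0.099, 0.937, -0.036]
contact_force: [1.0, -1.4, 2.3]
opening: 0.118
```

```bash
python3 m.py 20
```

```text
17.6 [ 0.60356083 -0.25331559  0.16419397] 0.118 F [ 2.4 -1.2  1. ] [-0.21 -0.12  0.12]
(array([ 2.7, -0.7, -0.6]), array([0.93, 4.04, 0.03]))
[(0.074, -1.5, 2.4), (0.082, -1.7, 2.7), (0.09, -1.9, 2.8), (0.098, -1.6, 2.2)]
```

View pics/side20.png

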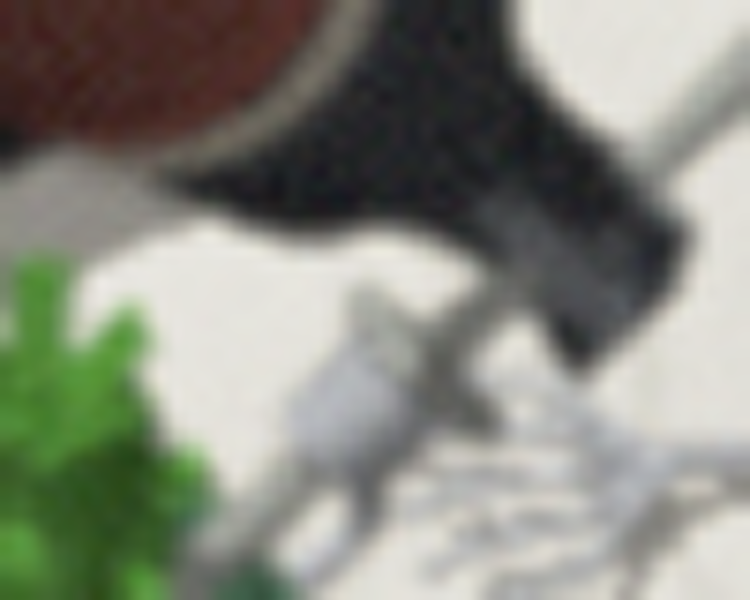

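Load is now down to about 2 N, with the collar against the face. Opening gently.

send_rows:
  plan:
    - [0.16,0,0,0,0,0,0]
    - [0.2,0,0,0,0,0,0]
    - [0.25,0,0,0,0,0,0]
    - [0.35,0,0,0,0,0,0]
    - [0.35,0,0,0,0,0,0]
  grip_force: 20

```text
t: 18.15
eef_pos: [0.6035, -0.2528, 0.1639]
tool_rot: [0.333, 0.099, 0.937, -0.035]
contact_force: [-0.3, -0.1, 0.8]
opening: 0.351
```

```bash
python3 m.py 21
```

```text
18.15 [ 0.60349393 -0.25276073  0.16385559] 0.351 F [ 0.3 -0.2  0.8] [-0.02  0.31 -0.05]
(array([ 2.8, -1.3, -0.3]), array([0.88, 4.01, 0.01]))
[(0.074, 0.3, 4.3), (0.082, 0.5, 4.7), (0.09, 1.0, 5.1), (0.098, 1.4, 4.6)]
```

View pics/side21.png

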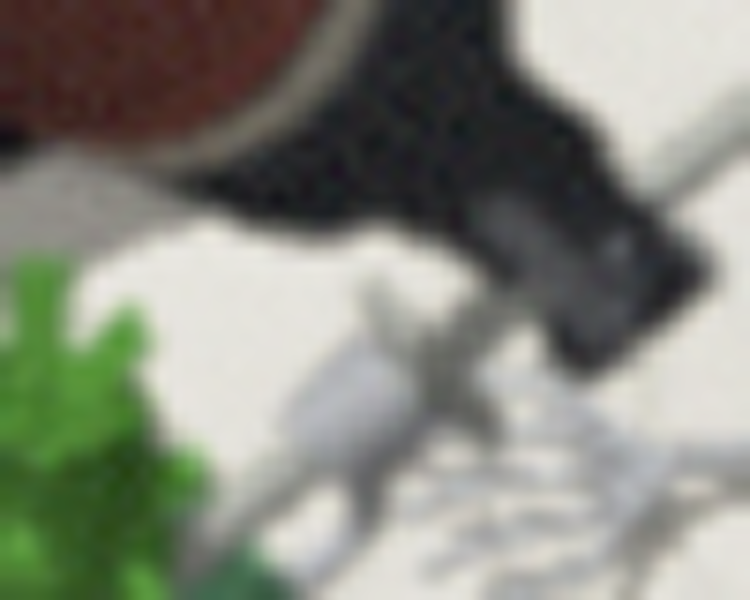

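It droops again when released. Before accepting that, I'll make one more attempt: regrip square to the shank, swing it up about the bore's lower lip so the rod stays on the bore floor, press, unload and release.

send_rows:
  plan:
    - [0.5,1,0,0,1.3,6.3,0]
    - [0.5,2,0,-3,2.7,12.7,0]
    - [0.5,2,0,-6,2.7,12.7,0]
    - [0.5,2,0,-6,2.7,12.7,0]

```text
t: 18.6
eef_pos: [0.6059, -0.2524, 0.1575]
tool_rot: [0.226, 0.101, 0.969, -0.024]
contact_force: [0.0, 0.4, -0.2]
opening: 0.498
```

```bash
cat >> m.py <<'E'
print("to26",delta(o,E0+np.array([.0011,0,-.0016]),-12,26,.002))
E
python3 m.py 22
```

```text
18.6 [ 0.60594157 -0.25240547  0.15745866] 0.498 F [-0.1  0.4 -0.2] [-0.04  0.16  0.04]
(array([ 0.3, -1.6,  6.1]), array([-1.81, -8.56, -0.08]))
[(0.074, -7.0, 4.3), (0.082, 0.9, 4.6), (0.09, 1.4, 4.9), (0.098, 2.3, 4.5)]
to26 (array([ 6.6, -2.7, -2.1]), array([ 0.05,  0.25, -0.08]))
```

View pics/side22.png

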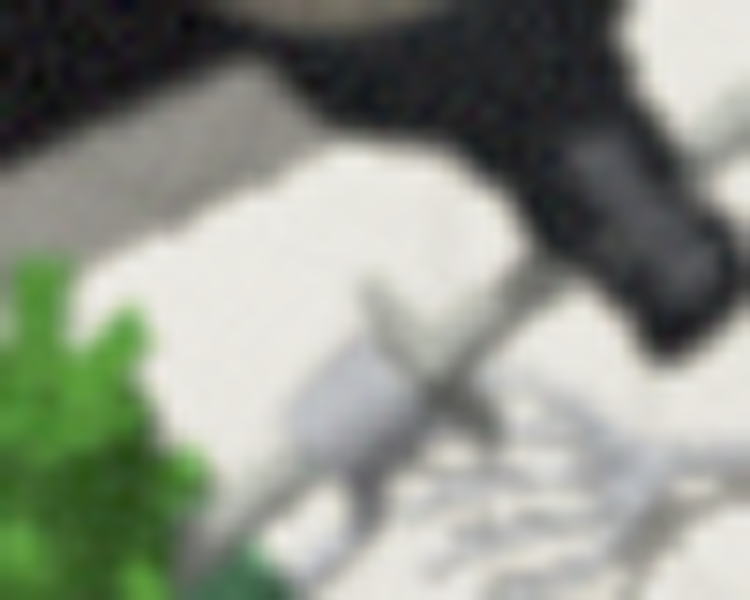

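send_rows:
  plan:
    - [0.5,3,-1.8,-2,0,0,0]
    - [0.5,3,-1.8,-2,0,0,0]
    - [0,3,-1.8,-2,0,0,0]
    - [0,3,-1.8,-2,0,0,0]
    - [0,3,-1.8,-2,0,0,0]
    - [0,3,-1.8,-2,0,0,0]
    - [0,3,-1.8,-2,0,0,0]
  grip_force: 80

```text
t: 19.35
eef_pos: [0.6086, -0.2546, 0.1562]
tool_rot: [0.225, 0.102, 0.969, -0.024]
contact_force: [-1.5, 0.2, 0.3]
opening: 0.107
```

```bash
python3 m.py 23
python3 - <<'E'
from h import *
from workcell import *
o=get_obs();R=spoutR(q2R(o["tool_rot"]));E0=np.array((.5614,-.2445,.1379))
R35=(Ro.from_euler("z",-12,degrees=True)*Ro.from_euler("y",-35,degrees=True)).as_matrix()
lip=E0+R35@np.array([0,0,-.008])
for a in(3,6,9):
    rv=np.radians(-a)*R35[:,1];q=Ro.from_rotvec(rv);print(a,((q.apply(o["eef_pos"]-lip)+lip-o["eef_pos"])*1000).round(1),np.degrees(rv).round(2))
E
```

```text
19.35 [ 0.60857631 -0.2546216   0.15617858] 0.107 F [-1.3 -0.1  1. ] [ 0.08  0.4  -0.03]
(array([-2.3,  0.6,  7.4]), array([-1.8 , -8.67,  0.  ]))
[(0.074, -7.0, 5.1), (0.082, -7.0, 4.9), (0.09, 1.4, 5.5), (0.098, 2.9, 5.1)]
to26 (array([ 3.9, -0.5, -0.8]), array([ 0.07,  0.14, -0.  ]))
3 [-1.3  0.3  2.3] [-0.62 -2.93  0.  ]
6 [-2.8  0.6  4.4] [-1.25 -5.87  0.  ]
9 [-4.3  0.9  6.5] [-1.87 -8.8   0.  ]
```

send_rows:
  plan:
    - [0,-1.3,0.3,2.3,-0.6,-2.9,0]
    - [0,-2.8,0.6,4.4,-1.25,-5.9,0]
    - [0,-4.3,0.9,6.5,-1.9,-8.8,0]
    - [0,-4.3,0.9,6.5,-1.9,-8.8,0]
    - [0,-4.3,0.9,6.5,-1.9,-8.8,0]

```text
t: 19.9
eef_pos: [0.6041, -0.2537, 0.1626]
tool_rot: [0.3, 0.1, 0.948, -0.032]
contact_force: [-2.0, 2.2, -0.3]
opening: 0.112
```

```bash
python3 m.py 24
```

```text
19.9 [ 0.60405106 -0.25370302  0.16258023] 0.112 F [-2.1  1.7  1.1] [ 0.16  0.58 -0.04]
(array([ 2.2, -0.3,  1. ]), array([0.07, 0.05, 0.02]))
[(0.074, -0.7, 3.0), (0.082, -0.9, 3.4), (0.09, -1.0, 3.5), (0.098, 0.2, 2.6)]
to26 (array([ 8.5, -1.4, -7.2]), array([1.94, 8.86, 0.01]))
```

View pics/side24.png

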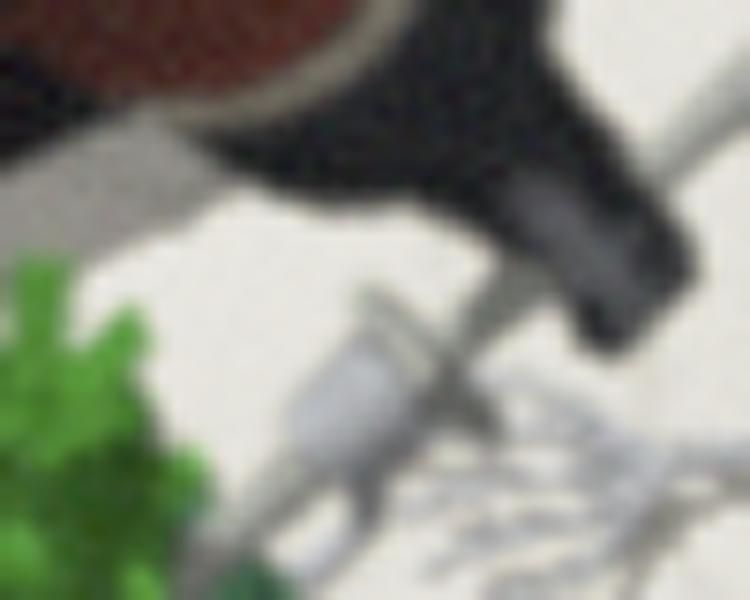

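send_rows:
  plan:
    - [0,-1,0.2,0.3,-0.3,-1.5,0]
    - [0,-2,0.4,-0.5,-0.4,-2,0]
    - [0,-3,0.6,-1.2,-0.4,-2,0]
    - [0,-3.6,0.8,-1.8,-0.4,-2,0]
    - [0,-3.6,0.8,-1.8,-0.4,-2,0]

```text
t: 20.45
eef_pos: [0.6028, -0.2537, 0.1636]
tool_rot: [0.319, 0.099, 0.942, -0.034]
contact_force: [4.5, 2.9, 6.3]
opening: 0.106
```

```bash
python3 m.py 25
```

```text
20.45 [ 0.60279587 -0.25367549  0.16357732] 0.106 F [6.9 3.8 2.7] [ 0.56 -0.42 -0.12]
(array([ 3.5, -0.4, -0. ]), array([0.59, 2.35, 0.03]))
[(0.074, -1.4, 2.9), (0.082, -1.1, 2.9), (0.09, -1.2, 3.0), (0.098, -0.3, 2.6)]
to26 (array([ 9.7, -1.5, -8.2]), array([ 2.46, 11.16,  0.03]))
```

View pics/side25.png

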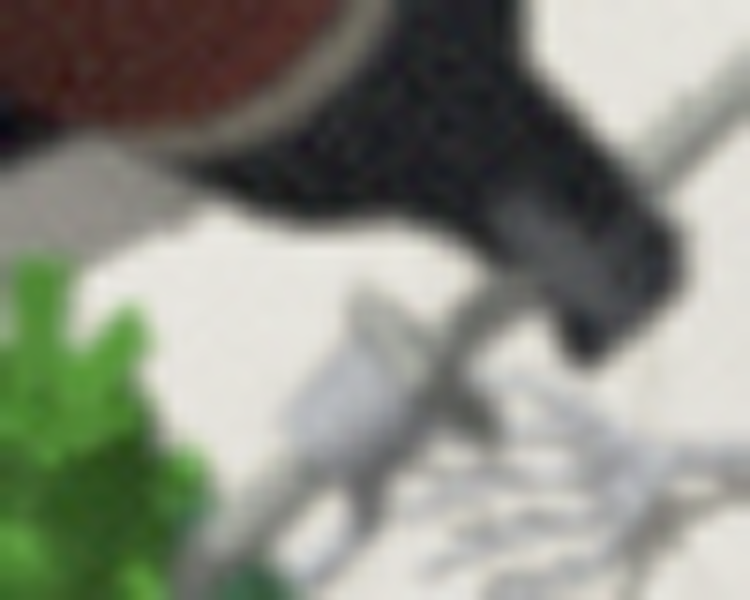

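send_rows:
  plan:
    - [0,0.75,0.6,1.3,0,0,0]
    - [0,0.75,0.6,1.3,0,0,0]
    - [0,0.75,0.6,1.3,0,0,0]

```text
t: 20.8
eef_pos: [0.6027, -0.2533, 0.1638]
tool_rot: [0.318, 0.099, 0.942, -0.035]
contact_force: [3.6, 0.1, 5.3]
opening: 0.108
```

```bash
python3 m.py 26
```

```text
20.8 [ 0.60267055 -0.25328366  0.16380478] 0.108 F [6.  0.8 2.1] [ 0.18 -0.7  -0.  ]
(array([ 3.6, -0.8, -0.2]), array([0.6 , 2.28, 0.05]))
[(0.074, -1.6, 2.9), (0.082, -2.0, 2.9), (0.09, -1.7, 2.7), (0.098, -0.5, 2.3)]
to26 (array([ 9.8, -1.8, -8.5]), array([ 2.48, 11.09,  0.04]))
```

send_rows:
  plan:
    - [0,0.8,0,0.9,0,0,0]
    - [0,0.8,0,0.9,0,0,0]
    - [0,0.8,0,0.9,0,0,0]

```text
t: 21.15
eef_pos: [0.6027, -0.2531, 0.1638]
tool_rot: [0.318, 0.099, 0.942, -0.034]
contact_force: [3.4, -2.9, 4.4]
opening: 0.108
```

```bash
python3 m.py 27
```

```text
21.15 [ 0.6027173  -0.25314268  0.16381654] 0.108 F [ 5.8 -2.1  1.1] [-0.17 -0.53  0.16]
(array([ 3.6, -0.9, -0.3]), array([0.57, 2.21, 0.05]))
[(0.074, -1.6, 2.8), (0.082, -1.7, 2.9), (0.09, -1.8, 2.7), (0.098, -0.8, 2.1)]
to26 (array([ 9.8, -2. , -8.5]), array([ 2.45, 11.01,  0.04]))
```

send_rows:
  plan:
    - [0.13,0,0,0,0,0,0]
    - [0.14,0,0,0,0,0,0]
    - [0.15,0,0,0,0,0,0]
    - [0.17,0,0,0,0,0,0]
    - [0.2,0,0,0,0,0,0]
    - [0.3,0,0,0,0,0,0]
  grip_force: 20

```text
t: 21.8
eef_pos: [0.6018, -0.252, 0.1622]
tool_rot: [0.317, 0.099, 0.943, -0.033]
contact_force: [-0.9, 0.5, -0.1]
opening: 0.297
```

```bash
python3 m.py 28
```

```text
21.8 [ 0.6018455  -0.25204469  0.16224966] 0.297 F [-0.9  0.3  0.5] [-0.04  0.27 -0.05]
(array([ 4.4, -2. ,  1.3]), array([0.45, 2.07, 0.01]))
[(0.074, 0.4, 4.3), (0.082, 0.6, 4.7), (0.09, 0.9, 5.1), (0.098, 1.4, 4.5)]
to26 (array([10.7, -3.1, -6.9]), array([2.320e+00, 1.087e+01, 1.000e-02]))
```

It settles to the same drooped pose each time, so that pose is the spout's own resting state within the 2 mm radial clearance. I'll retreat and measure whether the collar is fully bottomed on the eyelet there.

send_rows:
  plan:
    - [0.7,0,0,0,0,0,0]
    - [0.7,0,0,0,0,0,0]
    - [0.7,-4,0,15,0,0,0]
    - [0.7,-8,0,40,0,0,0]
    - [0.7,-10,0,80,0,0,0]
    - [0.7,-10,0,125,0,0,0]
    - [0.7,-10,0,150,0,0,0]
    - [0.7,-10,0,150,0,0,0]

```text
t: 22.65
eef_pos: [0.5943, -0.2539, 0.3204]
tool_rot: [0.321, 0.098, 0.941, -0.036]
contact_force: [0.6, 0.1, -0.1]
opening: 0.697
```

```bash
python3 m.py 29
python3 - <<'E'
from h import *
from workcell import *
S=load("side29.npz");T=snapshot("top");np.savez("top29.npz",**T)
cv2.imwrite("pics/top29.png",T["pixels"][:,:,::-1])
s=S;cv2.imwrite("pics/side29b.png",cv2.resize(s["pixels"][195:250,345:415,::-1],None,fx=11,fy=11,interpolation=2))
E0=np.array((.5614,-.2445,.1379));R35=(Ro.from_euler("z",-12,degrees=True)*Ro.from_euler("y",-35,degrees=True)).as_matrix()
g=cv2.cvtColor(S["pixels"],cv2.COLOR_RGB2GRAY).astype(np.float32)
for th in(8,9.2):
    c,n=np.cos(np.radians(th)),np.sin(np.radians(th));A=np.array([[c,-n],[n,c]])
    u=np.array([c,0,-n]);O2=np.linalg.solve(A,[12.5*n,-8*c+6]);O=np.array([O2[0],0,O2[1]])/1000
    P=lambda x,z=0:E0+R35@(O+u*x+np.array([n,0,c])*z)
    print(th,"O",O*1000,"tail",proj(S,P(.098)).round(2),"collar top",proj(S,P(.0,.016)).round(2))
    tt=np.arange(.06,.115,.002);xy=np.array([proj(S,P(x)) for x in tt]).astype(np.float32)
    # profile along axis
    v=cv2.remap(g,xy[None,:,0],xy[None,:,1],1)[0];print([(round(float(a),3),int(b)) for a,b in zip(tt,v)][14:])
    d=proj(S,P(.05))-proj(S,P(0));d/=np.linalg.norm(d);nn=np.array([-d[1],d[0]])
    for x in(.02,.03,.05,.07,.09):
        t=np.arange(-7,7.01,.1);xy=(proj(S,P(x))+t[:,None]*nn).astype(np.float32);v=cv2.remap(g,xy[None,:,0],xy[None,:,1],1)[0];i=np.flatnonzero(v<198);print(x,t[i[0]].round(1),t[i[-1]].round(1),end="; ")
    print()
E
```

```text
22.65 [ 0.59427976 -0.25392048  0.32044468] 0.697 F [ 0.4  0.3 -0.5] [-0.03  0.27 -0.01]
(array([ 1.200e+01, -1.000e-01, -1.569e+02]), array([0.86, 2.63, 0.03]))
[(0.074, 0.6, 4.2), (0.082, 0.7, 4.6), (0.09, 1.1, 5.0), (0.098, 2.2, 4.4)]
to26 (array([  18.2,   -1.2, -165.1]), array([2.730e+00, 1.143e+01, 1.000e-02]))
8 O [ 1.45522266  0.         -2.14555277] tail [408.03 209.25] collar top [380.47 227.76]
[(0.088, 171), (0.09, 173), (0.092, 173), (0.094, 174), (0.096, 186), (0.098, 204), (0.1, 221), (0.102, 228), (0.104, 230), (0.106, 229), (0.108, 229), (0.11, 229), (0.112, 229), (0.114, 228)]
0.02 -1.6 7.0; 0.03 -1.4 2.4; 0.05 -1.5 2.7; 0.07 -1.7 2.4; 0.09 -1.2 2.6; 
9.2 O [ 1.66949746  0.         -2.19221138] tail [408.24 209.49] collar top [380.62 227.64]
[(0.088, 165), (0.09, 166), (0.092, 164), (0.094, 168), (0.096, 179), (0.098, 199), (0.1, 220), (0.102, 227), (0.104, 229), (0.106, 229), (0.108, 229), (0.11, 229), (0.112, 229), (0.114, 228)]
0.02 -1.7 7.0; 0.03 -1.5 2.3; 0.05 -1.8 2.5; 0.07 -1.9 2.1; 0.09 -1.4 2.3;
```

View pics/side29b.png

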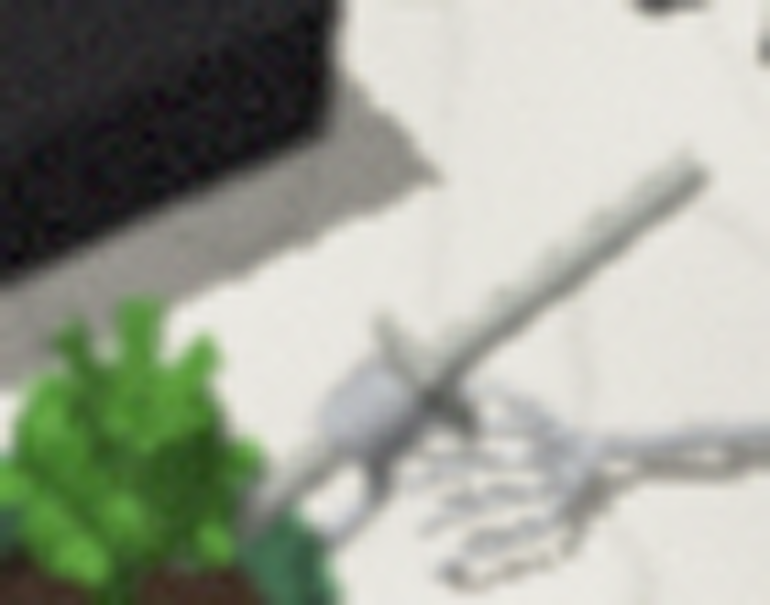

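With the collar bottomed on the eyelet's lower edge, the rest-pose model puts the tail end at x = 98 mm. The picture's edge falls at 98 ± 1 mm, with the axis within about 0.4 px. So the collar is fully down, with only the clearance tilt left. Last check is that nothing else has moved.

send_rows:
  plan:
    - [0.7,0,50,10,0,0,0]
    - [0.7,0,100,10,0,0,0]
    - [0.7,0,150,10,0,0,0]
    - [0.7,0,200,10,0,0,0]
    - [0.7,0,240,10,0,0,0]
    - [0.7,0,240,10,0,0,0]
    - [0.7,0,240,10,0,0,0]

```text
t: 23.45
eef_pos: [0.5916, -0.011, 0.3208]
tool_rot: [0.316, 0.097, 0.943, -0.033]
contact_force: [-0.6, -1.0, 0.1]
opening: 0.699
```

Run:
```python
from h import *
from workcell import *
for n,hb,vb in(("top",(368,203,416,246),(225,203,252,230)),("side",(335,215,385,285),(245,145,285,190))):
    a=load(n+"0.npz");b=snapshot(n);np.savez(n+"30.npz",**b)
    cv2.imwrite(f"pics/{n}30.png",b["pixels"][:,:,::-1])
    for s in(a,b):
        h=cv2.cvtColor(s["pixels"],cv2.COLOR_RGB2HSV);m=cv2.inRange(h,(40,120,40),(64,255,255))[hb[1]:hb[3],hb[0]:hb[2]]
        y,x=np.nonzero(m);print(n,"herb",len(x),x.mean().round(2)+hb[0],y.mean().round(2)+hb[1])
    x0,y0,x1,y1=vb;print("votive diff",np.abs(a["pixels"][y0:y1,x0:x1].astype(int)-b["pixels"][y0:y1,x0:x1]).mean().round(2))
```

```text
top herb 323 391.98 223.32
top herb 154 391.12 223.93
votive diff 2.8
side herb 387 355.6 237.94
side herb 369 355.43 238.51
votive diff 10.59
```

View pics/top30.png

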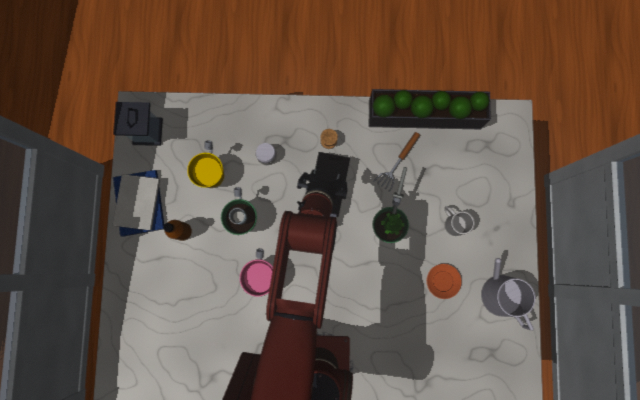

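View pics/side30.png

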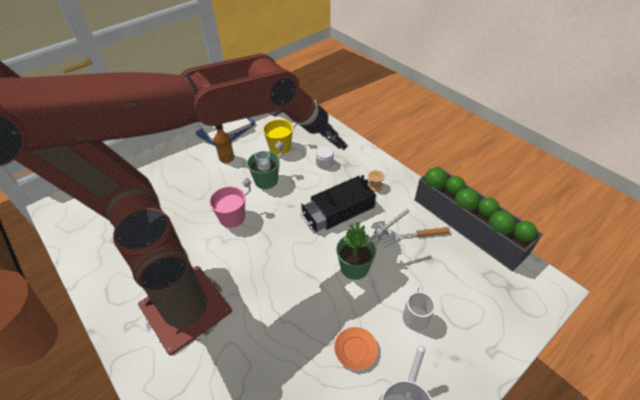

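The spout rests in the herb pot's eyelet (side (392,222), top (400,185)). The herb, glass, rake and the other objects stand at the same pixels as before; the herb and glass differences come from the arm's shadow. The arm touches nothing, so I'm handing in.

```bash
python3 -c "
from workcell import *
print(hand_in(),get_obs()['t'])"
```

```text
the job is handed in; nothing more can be done
the job is handed in; nothing more can be done
```

The spout is in the herb pot's eyelet (the right-hand green pot) and handed in at about 23.5 s. However, the collar does not sit fully flush: it rests with a tilt of about 8–9°.

- **What I did:** I took the spout from the caddy, pushed its nose through the eyelet and pressed the collar down with up to about 12 N along the bore. I released it, then moved the arm clear. It never went near the candle pot.
- **Collar check:** Held at the bore angle, the collar was against the eyelet face and would go no further. On release the shank drooped to the limit of the bore's clearance. I regripped, pressed and released twice more, unloading the arm first, and it drooped the same way both times. In the last pictures the collar's lower edge bears on the eyelet, with the tail end within about 1 mm of where full depth would put it. The upper edge stands off by a few millimetres.
- **Rest of the scene:** The objects I could compare before and after, including the rake and the other pots, looked in the same place. The herb's position agreed to within about 1 px. The image differences at the herb and the glass (10.6 grey levels for the glass in the side view) look like arm shadow, but I did not rule out a sub-pixel shift.

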